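# Load the watch-parts dryer

### The job

Load the parts dryer: pass every parts carrier on the bench toe-first through a deck slot of its own (any slot), tilting it to get the long sole in, then right it so that it stands upright with its sole flat on the chamber floor and its toe to the clear window, away from the forks; also lay each of the two strap rollers in a fork pair of its own beside the slots, both ends of its axle fully down (all this in any order). When all is loaded, press the green start button fully and let it go; leave everything standing in its place, and do not shift the loupe, tin and white case lying about.

Things in the scene. Friction and masses are not known exactly. Their poses are not given: they have to be found in the camera images.
- dryer: Parts dryer, fixed: blue box 229 x 212 mm, aluminium deck on top, 51 mm above the bench. Origin at bench level below the middle of the slot row. Its -x side with the clear window is its front, at x = -84 mm, turned to about the right seen from the robot; its x points to the left (back at +145 mm), its y toward the robot. Three deck slots at y = +66, 0, -66 mm; beyond them to +x two pairs of steel forks and a button.
- slot_middle (a point): Middle of the middle slot, at the deck's top. Each slot is 34 mm long in the dryer's x (x = -18 to +16 mm) and 50 mm wide in y. All open into one chamber below: floor 10 mm and deck underside 46 mm above the bench (deck 5 mm thick); inner front at x = -78 mm, inner rear at x = +28 mm, sides at y = +-100 mm.
- slot_near (a point): Middle of the slot nearest the robot, at the deck's top; same size as the middle one.
- slot_far (a point): Middle of the farthest slot, at the deck's top; same size as the middle one.
- seat_near (a point): Where a roller's centre lies when its axle is bottomed in the fork pair nearer the robot (85 mm above the bench). Forks: two 8 mm cheeks 60 mm apart (clear) along the dryer's y, each with an upright slot open at the top, 11 mm wide, its bottom 4 mm below this point; from 16 mm above this point it flares to about 24 mm; fork tops about 30 mm above it.
- seat_far (a point): The same for the fork pair farther from the robot. The two seats lie 106 mm apart along the dryer's y, 75 mm to +x of the slot row.
- start_button (a joint): Green spring push button on the deck, in the middle of its back (left) edge: how far it is pressed in m, 0 to 0.006 (about 5 N fully down); springs back.
- start_button_top (a point): Centre of the top of the start button's 26 mm cap; it is pressed straight down.
- carrier_a_grip (a point): Steel L-shaped parts carrier, red grip (may be absent), standing on its sole on a 3 mm mat. Sole 62 x 40 x 5 mm; stem 14 (its x) x 12 mm (its y) up to 95 mm above the sole's underside. Point: on the stem's axis, mid grip, 76 mm above the underside; z up the stem. The toe points to its -x and ends 52 mm before the stem's axis, the heel 10 mm behind it. About 0.16 kg, heavy in the sole.
- carrier_a: The same red carrier; origin on the underside of its sole, below the stem's axis.
- carrier_b_grip (a point): Steel L-shaped parts carrier, yellow grip (may be absent), standing on its sole on a 3 mm mat. Sole 62 x 40 x 5 mm; stem 14 (its x) x 12 mm (its y) up to 95 mm above the sole's underside. Point: on the stem's axis, mid grip, 76 mm above the underside; z up the stem. The toe points to its -x and ends 52 mm before the stem's axis, the heel 10 mm behind it. About 0.16 kg, heavy in the sole.
- carrier_b: The same yellow carrier; origin on the underside of its sole, below the stem's axis.
- carrier_c_grip (a point): Steel L-shaped parts carrier, green grip (may be absent), standing on its sole on a 3 mm mat. Sole 62 x 40 x 5 mm; stem 14 (its x) x 12 mm (its y) up to 95 mm above the sole's underside. Point: on the stem's axis, mid grip, 76 mm above the underside; z up the stem. The toe points to its -x and ends 52 mm before the stem's axis, the heel 10 mm behind it. About 0.16 kg, heavy in the sole.
- carrier_c: The same green carrier; origin on the underside of its sole, below the stem's axis.
- roller_white_center (a point): Strap roller: white square block 28 x 48 x 28 mm with two black bands, on an 8 mm steel axle 88 mm long (20 mm stub at each end). The point is its centre (14 mm above what it lies on); the axle lies along its y. About 0.12 kg. It starts lying on a 3 mm mat.
- roller_white: The same white roller; origin in the middle of the underside of its block.
- roller_orange_center (a point): Strap roller: orange square block 28 x 48 x 28 mm with two black bands, on an 8 mm steel axle 88 mm long (20 mm stub at each end). The point is its centre (14 mm above what it lies on); the axle lies along its y. About 0.12 kg. It starts lying on a 3 mm mat.
- roller_orange: The same orange roller; origin in the middle of the underside of its block.
- loupe_center (a point): Eye loupe, black and brass, 35 mm across, 30 mm high; a loose bystander to be left where it is. The point is its centre.
- cream_tin_center (a point): Round cream-coloured tin, 59 mm across, 24 mm high; a loose bystander to be left where it is. The point is its centre.
- white_case_center (a point): White oval case, 46 x 86 x 21 mm; a loose bystander to be left where it is. The point is its centre.

How it is judged:
By the outcome, as a careful person would: the job done as asked, in the order asked, and still so for the second after the job is handed in, with the robot touching nothing.
Of carrier_a, carrier_b, carrier_c only 2 to 3 are there at a start; the rules pass over those that are not, and their reading is None.
At some moment in a run one of carrier_a, carrier_b, carrier_c, roller_white, roller_orange may be knocked a few centimetres aside while the robot is not near it.
It also fails if it takes over 210 s, if anything falls off the work surface, if the arm or the gripper's body presses on something with over 40 N, if the wrist force passes 120 N, or if a joint passes its speed limit or range.

### The arm

A 6-joint arm with a two-finger parallel gripper is mounted at the origin on a cart in front of the work surface, level with it; the furniture and walls round the work are solid. World frame = base frame: x ahead of the robot, y to its left, z up, the work surface at z = 0. Lengths are in m, angles in rad, forces in N, time in s.
With the tool pointing down it reaches from about 0.35 to 0.725 m from the base axis. Payload 4.3 kg.
Tool frame: the origin (TCP) lies at the very end of the fingers, on their centre line; the grasp point (between the pads) lies env.grip_point_offset behind it (env.grip_point_offset is the distance from the TCP to the grasp point, in m); z points along the fingers, y is the line along which they close (so a half turn about z gives the same grasp; the last joint's range is limited). The gripper opens to 85 mm and grips with 20 to 120 N. Pads are 22 mm wide; open, the fingers measure 114 mm over their backs; the gripper's body (76 mm by 85 mm) begins 54 mm behind the grasp point. The pads swing forward as they close: fully open they stand 13 mm farther back than shut.
Start: joints at [-1.271, 0.377, 0.081, 1.274, 0, 1.46], TCP at [0.229, -0.527, 0.231] pointing down, gripper open.
Joint ranges: [-2.72, 2.72], [-0.84, 1.66], [-1.02, 1.22], [-1.77, 2.12], [-1.37, 1.28], [-3.14, 3.14]. Speed limits (rad/s): [2.57, 2.57, 3.14, 3.14, 3.14, 3.14].

### API

Orientations are given as a unit quaternion [x, y, z, w].
In Python, from bench import sensors, optics, ticket, finder, env gives the robot as it stands.
- The arm moves only by the tool jog_arm, never from a script. Its argument "moves" is a list that holds one entry, the list of rows, each a list of 7 numbers: the turn, a rotation vector about the tool's x, y, z in rad, then the shift along the tool's x, y, z in cm, then the closure in counts, from 0 (fully open) to 255 (shut). In form: [[[ax, ay, az, dx, dy, dz, fingers], ...]]. A call has 1 to 20 rows; each row shifts and turns the commanded pose from where the row before left it, along the tool's axes as they then stand; what a row does not reach is not made up. A row lasts 1/8 s, in which the tool goes at most 62.5 mm and 10.7 degrees, less where a joint would pass 70% of its speed; a pose out of reach is approached as far as the arm can. A call is refused whole if a number of a shift passes 6.25 or a number of a turn 0.188, either way. A call with a gripper value outside its range is refused whole. The fingers move at their own pace and stop on an object; "newtons" is the grip in N (left out, the last holds). Time passes only in rows, so rows that do not move let the fingers close. It gives the time, the measured TCP pose, the force, the opening and the grip force at its end, in the units of the state.
- sensors.state(): the state, without advancing time (a new reading comes with each control period).
- optics.read_camera(name): name is "scene" or "side" or "wrist"; returns a dict with "pixels" (420x560x3 uint8, red, green, blue), "depth" (420x560 float32, m along the optical axis (not along the pixel's ray), 0 where there is no reading), "K" (3x3 intrinsics, pixels), "T" (4x4, takes a point from camera to world coordinates). Camera axes: x right, y down, z forward; pixel columns grow to the right and rows downward; lengths in m; the calibration is good to about 2 mm. A picture is of the moment at which its call begins.
- ticket.job_done(): hands the job in; it is judged then, once.
Trained networks look in a picture, given as the dict that the camera call returned (one of the last four; its "shot" number tells which), for a name from the list of things; names that differ only in an ending like _2 or _b are one class to them, and where a whole thing is asked for, a point or a joint stands for the part that bears it (a point fixed in the world has none). Each returns a list of dicts, best first, with "confidence" (0 to 1); they miss things now and then, are a little off and sometimes report something else, mostly with a low value. They report only what shows in the picture. A call takes as long as a camera call.
- finder.recognise(picture, query): "rect" ([left, top, right, bottom] in pixels, round what is visible of it).
- finder.spot_point(picture, query): "pixel" ([row, column] in pixels: a listed point, or the origin of a listed thing).
The state is a dict: "clock": time; "q": joint angles; "joint_velocities": joint speeds; "joint_torque": joint torques, N m; "eef_pos": TCP position; "orientation": TCP orientation; "contact_force": force on the tool from outside, world axes, zero at the start; "ft_torque": the same for the moment, N m; "finger_gap": opening from 0.0 (shut) to 1.0 (fully open); "gripper_force": force on a finger pad.
Only numpy, scipy, OpenCV 4.12 (cv2) and the standard library are available. Lean on these libraries where they do the work, as an engineer would, in place of code of your own. Each camera call takes 0.05 s, during which the arm holds its last target. There are 200 camera calls.

## Working session

There is one attempt and no reset: what is moved stays moved. The work goes in short steps, Python scripts to look and compute and a tool call to move; the robot and the scene stay as the last step left them, time stands still between calls to the robot, and variables do not carry over. Pictures are saved under pics/ and viewed, at most 14 in all, crops included, and the job is handed in when it is done.

Besides the shell and the picture viewer there is one more tool, called after "Call:" as name(argument=value, ...) on one line, values as JSON. jog_arm: Moves the arm, as the interface text tells. Its arguments: {"type":"object","properties":{"moves":{"type":"array"},"newtons":{"type":"number"}},"required":["moves"]}

```bash
ls; mkdir -p pics; cat > h.py <<'E'
import numpy as np, cv2
from scipy.spatial.transform import Rotation as R
from bench import sensors, optics, ticket, finder, env
def cam(n): return optics.read_camera(n)
def save(p,f): cv2.imwrite('pics/'+f,cv2.cvtColor(p['pixels'],cv2.COLOR_RGB2BGR))
def deproj(p,r,c,d=None):
    K=p['K'];T=p['T']
    if d is None:
        w=p['depth'][int(r)-1:int(r)+2,int(c)-1:int(c)+2]; w=w[w>0]; d=np.median(w) if w.size else np.nan
    x=np.array([(c-K[0,2])/K[0,0]*d,(r-K[1,2])/K[1,1]*d,d,1]); return (T@x)[:3]
def atz(p,r,c,z):
    a=deproj(p,r,c,1.0); o=p['T'][:3,3]; return o+(a-o)*(z-o[2])/(a[2]-o[2])
def cloud(p):
    K=p['K'];d=p['depth'];r,c=np.mgrid[:d.shape[0],:d.shape[1]]
    X=np.stack([(c-K[0,2])/K[0,0]*d,(r-K[1,2])/K[1,1]*d,d],-1)
    return X@p['T'][:3,:3].T+p['T'][:3,3]
E
python3 - <<'E'
from h import *
print(env.grip_point_offset, {k:np.round(v,3) for k,v in sensors.state().items()})
for n in ['scene','side','wrist']:
    p=cam(n); save(p,n+'0.png'); print(n,np.round(p['T'],3).tolist(),p['K'][0,0])
    if n=='wrist': continue
    for q in ['slot_middle','slot_near','slot_far','seat_near','seat_far','start_button_top','carrier_a_grip','carrier_b_grip','carrier_c_grip','carrier_a','carrier_b','carrier_c','roller_white_center','roller_orange_center','loupe_center','cream_tin_center','white_case_center']:
        f=finder.spot_point(p,q)[:2]
        print(q,[(np.round(x['pixel']),round(x['confidence'],2),np.round(deproj(p,*x['pixel']),3)) for x in f])
E
```

```text
pics
0.0187 {'clock': np.float64(0.0), 'q': array([-1.271,  0.378,  0.08 ,  1.274,  0.   ,  1.461]), 'joint_velocities': array([-0.   ,  0.   , -0.   , -0.   , -0.001, -0.001]), 'joint_torque': array([ 1.0000e-03, -4.6361e+01,  2.6987e+01,  2.1000e-02, -0.0000e+00,
        0.0000e+00]), 'eef_pos': array([ 0.229, -0.527,  0.23 ]), 'orientation': array([ 0.979,  0.203, -0.   , -0.001]), 'contact_force': array([0.149, 0.174, 0.412]), 'ft_torque': array([-0.009,  0.003,  0.059]), 'gripper_force': np.float64(0.0), 'finger_gap': np.float64(1.0)}
scene [[0.311, -0.428, 0.849, -0.479], [-0.95, -0.132, 0.282, -0.357], [-0.009, -0.894, -0.448, 0.63], [0.0, 0.0, 0.0, 1.0]] 396.2496447605816
slot_middle [(array([221., 292.]), 0.88, array([ 0.577, -0.057,  0.016])), (array([264., 413.]), 0.48, array([ 0.437, -0.423,  0.023]))]
slot_near [(array([236., 283.]), 0.6, array([ 0.491, -0.051,  0.01 ]))]
slot_far []
seat_near [(array([219., 258.]), 0.73, array([0.493, 0.028, 0.055]))]
seat_far [(array([211., 254.]), 0.71, array([0.507, 0.043, 0.071]))]
start_button_top [(array([247., 357.]), 0.64, array
[... 2104 characters left out ...]
]), 0.62, array([0.402, 0.271, 0.011]))]
roller_white_center [(array([186., 304.]), 0.51, array([ 0.473, -0.269,  0.012]))]
roller_orange_center [(array([183., 274.]), 0.62, array([ 0.572, -0.255,  0.029]))]
loupe_center [(array([348., 302.]), 0.76, array([0.43 , 0.41 , 0.024]))]
cream_tin_center [(array([211., 269.]), 0.71, array([ 0.562, -0.053,  0.052])), (array([164., 311.]), 0.48, array([ 0.455, -0.41 ,  0.023]))]
white_case_center [(array([299., 183.]), 0.62, array([0.722, 0.296, 0.023])), (array([282., 257.]), 0.41, array([0.558, 0.21 , 0.013]))]
wrist [[0.399, -0.87, -0.289, 0.304], [-0.917, -0.378, -0.126, -0.495], [0.0, 0.315, -0.949, 0.374], [0.0, 0.0, 0.0, 1.0]] 310.3501990773593
```

View pics/scene0.png

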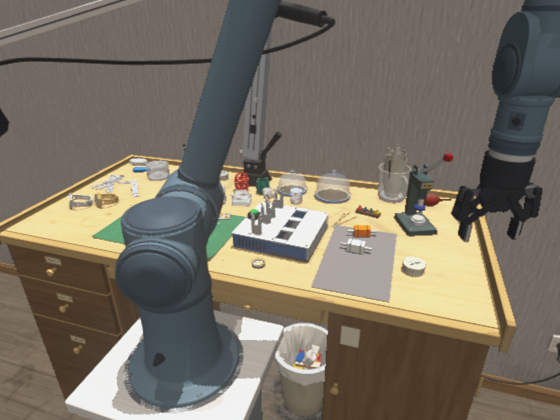

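View pics/side0.png

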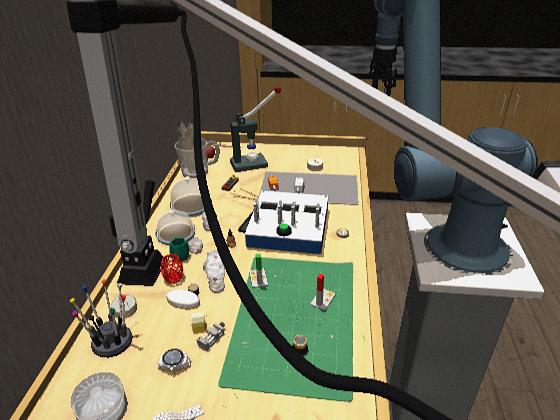

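The scene view shows the dryer at about (285,230), rollers at about (360,232)/(355,246) and the tin at (414,266). The side view shows the green carrier at (258,275), red at (320,290), loupe at (300,343) and case at (183,299). I'll check the overhead bar's position before flying over.

```bash
python3 - <<'E'
from h import *
p=cam('side')
for r,c in [(10,205),(60,300),(110,390),(160,480),(195,550),(60,192),(200,202),(320,270),(15,100),(100,100)]: print((r,c),np.round(deproj(p,r,c),3))
p=cam('scene')
for r,c in [(50,80),(40,120),(12,170),(60,120),(100,250),(150,250)]: print((r,c),np.round(deproj(p,r,c),3))
E
```

```text
(10, 205) [0.587 0.34  0.673]
(60, 300) [0.438 0.444 0.632]
(110, 390) [0.327 0.523 0.598]
(160, 480) [0.235 0.588 0.57 ]
(195, 550) [0.173 0.624 0.552]
(60, 192) [0.708 0.048 0.517]
(200, 202) [0.554 0.563 0.486]
(320, 270) [0.439 0.764 0.495]
(15, 100) [0.839 0.168 0.633]
(100, 100) [0.873 0.182 0.471]
(50, 80) [0.962 0.994 0.465]
(40, 120) [0.961 0.781 0.508]
(12, 170) [0.96  0.535 0.609]
(60, 120) [0.959 0.797 0.431]
(100, 250) [0.849 0.182 0.326]
(150, 250) [0.849 0.19  0.138]
```

Call:
jog_arm(moves=[[[0,0,-0.145,0,0,-1.9,0],[0,0,-0.145,0,0,-1.9,0],[0,0,-0.145,0,0,-1.9,0],[0,0,-0.145,0,0,-1.9,0],[0,0,-0.145,0,0,-1.9,0],[0,0,-0.145,0,0,-1.9,0],[0,0,-0.145,0,0,-1.9,0],[0,0,-0.148,0,0,-1.9,0]]])

```text
clock: 2.95
eef_pos: [0.2291, -0.5274, 0.384]
orientation: [0.705, 0.71, -0.0, 0.0]
contact_force: [-0.4, -0.1, -0.4]
finger_gap: 1.002
gripper_force: 0.0
```

Call:
jog_arm(moves=[[[0,0,0,4.2,2.0,0,0],[0,0,0,4.2,2.0,0,0],[0,0,0,4.2,2.0,0,0],[0,0,0,4.2,2.0,0,0],[0,0,0,4.2,2.0,0,0],[0,0,0,4.2,2.0,0,0],[0,0,0,4.2,2.0,0,0],[0,0,0,4.2,2.0,0,0],[0,0,0,4.2,2.0,0,0],[0,0,0,4.2,2.0,0,0],[0,0,0,0,0,0,0]]])

```text
clock: 4.32
eef_pos: [0.429, -0.1047, 0.3834]
orientation: [0.705, 0.71, 0.0, 0.0]
contact_force: [-0.6, 0.1, -0.2]
finger_gap: 1.003
gripper_force: 0.0
```

```bash
cat > look.py <<'E'
from h import *; import sys
f=sys.argv[1]; p=cam('wrist'); save(p,f)
for q in sys.argv[2:]:
    for x in finder.spot_point(p,q)[:2]: print(q,np.round(x['pixel']),round(x['confidence'],2),np.round(deproj(p,*x['pixel']),3))
np.savez('last.npz',d=p['depth'],T=p['T'],K=p['K'],px=p['pixels'])
E
python3 look.py w1.png slot_middle slot_near slot_far seat_near seat_far start_button_top roller_white_center roller_orange_center cream_tin_center carrier_a carrier_b carrier_c carrier_a_grip carrier_b_grip carrier_c_grip
```

```text
slot_middle [138. 331.] 0.66 [ 0.506 -0.079  0.011]
slot_near [135. 288.] 0.86 [ 0.436 -0.075  0.011]
slot_far [142. 377.] 0.75 [ 0.581 -0.086  0.01 ]
seat_near [ 80. 306.] 0.65 [0.459 0.006 0.051]
seat_far [ 83. 386.] 0.84 [0.573 0.003 0.052]
seat_far [135. 329.] 0.71 [ 0.502 -0.074  0.01 ]
start_button_top [ 46. 348.] 0.52 [0.513 0.046 0.072]
roller_white_center [315. 292.] 0.69 [ 0.447 -0.415  0.024]
roller_white_center [246. 316.] 0.61 [ 0.487 -0.263  0.031]
roller_orange_center [249. 365.] 0.77 [ 0.574 -0.27   0.031]
cream_tin_center [313. 293.] 0.9 [ 0.449 -0.41   0.024]
carrier_a [136. 329.] 0.38 [ 0.502 -0.076  0.01 ]
carrier_b [136. 329.] 0.38 [ 0.502 -0.076  0.01 ]
carrier_c [136. 329.] 0.38 [ 0.502 -0.076  0.01 ]
carrier_b_grip [314. 293.] 0.66 [ 0.449 -0.413  0.024]
```

View pics/w1.png

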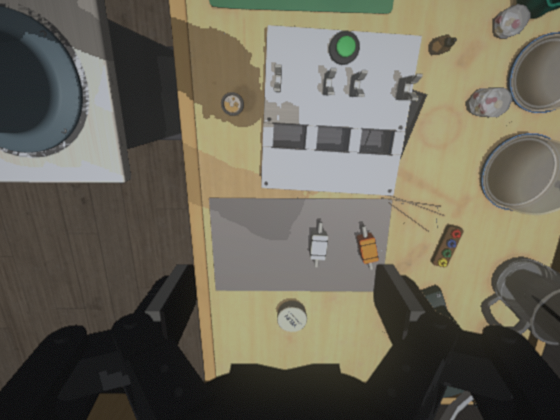

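The wrist picture shows the three slots at (138,290), (138,332) and (142,377), forks around (85,275–405) and the button at (46,345). The white roller is at (245,318), the orange one at (249,368) and the tin at (316,292). I'll fit the poses from depth.

```bash
cat > meas.py <<'E'
from h import *
f=np.load('last.npz');p=dict(depth=f['d'],T=f['T'],K=f['K'],pixels=f['px'])
W=cloud(p);z=W[...,2];ok=p['depth']>0
def rect(m):
    (c,s,a)=cv2.minAreaRect(W[m][:,:2].astype(np.float32)*1000); return np.round(c,1),np.round(s,1),round(a,1)
def comps(m,amin=30):
    n,l,s,c=cv2.connectedComponentsWithStats(m.astype(np.uint8)); return [l==i for i in range(1,n) if s[i,4]>=amin]
E
python3 - <<'E'
from meas import *
n,b=np.histogram(z[ok&(z>-.02)&(z<.13)],bins=30);print(np.round(b[:-1],3).tolist(),n.tolist())
X,Y=W[...,0],W[...,1]
reg=ok&(X>.35)&(X<.66)&(Y>-.2)&(Y<.12)
deck=comps(reg&(abs(z-.051)<.004),500)
for m in deck: print('deck',rect(m),np.median(z[m]),m.sum())
for m in comps(reg&(z<.046)&(X>.4)&(X<.61)&(Y>-.115)&(Y<-.04),60): print('slot',rect(m),m.sum(),np.median(z[m]))
for m in comps(reg&(z>.065),8): print('high',rect(m),m.sum(),np.round(W[m].mean(0),3),z[m].max().round(3))
reg=ok&(X>.42)&(X<.65)&(Y>-.36)&(Y<-.19)
for m in comps(reg&(z>.022),40): print('roll',rect(m),m.sum(),np.median(z[m]))
hsv=cv2.cvtColor(p['pixels'],cv2.COLOR_RGB2HSV)
E
```

```text
[-0.02, -0.015, -0.01, -0.005, -0.0, 0.005, 0.01, 0.015, 0.02, 0.025, 0.03, 0.035, 0.04, 0.045, 0.05, 0.055, 0.06, 0.065, 0.07, 0.075, 0.08, 0.085, 0.09, 0.095, 0.1, 0.105, 0.11, 0.115, 0.12, 0.125] [275, 285, 306, 44425, 50039, 3905, 6065, 2063, 1853, 1445, 2244, 1140, 1161, 3851, 18292, 1319, 1614, 922, 1248, 1259, 1760, 577, 433, 408, 447, 413, 556, 446, 196, 95]
deck (array([504.2, -44.1]), array([229.1, 212.4]), 86.9) 0.051019944957968244 19097
slot (array([437.1, -75.9]), array([36.5, 53.6]), 87.2) 746 0.010063109929205338
slot (array([508.1, -79.4]), array([37.3, 52.9]), 86.9) 728 0.01007370830555282
slot (array([577.7, -83.6]), array([36.5, 49.6]), 87.2) 715 0.010204028578616797
high (array([508.8,  46.7]), array([25.3, 23.8]), 0.9) 331 [0.508 0.047 0.072] 0.076
high (array([419.7,   5.1]), array([30.3,  7.8]), 86.9) 183 [0.42  0.006 0.099] 0.116
high (array([487.5,   1. ]), array([30.3,  8.3]), 86.9) 237 [0.486 0.002 0.096] 0.116
high (array([525.2,  -0.9]), array([30.4,  8.4]), 87.7) 293 [ 0.524 -0.     0.094] 0.116
high (array([592.8,  -4.4]), array([31.3,  8.8]), 86.6) 379 [ 0.591 -0.004  0.092] 0.116
high (array([ 429.6, -100. ]), array([149.4,  34.5]), 0.2) 44375 [ 0.429 -0.095  0.455] 0.481
roll (array([ 491. , -266.7]), array([48.4, 28.2]), 87.0) 421 0.03057316380330516
roll (array([ 580. , -271.8]), array([28. , 48.4]), 14.8) 414 0.030637467934281903
```

Dryer fits well: origin (502.4,-74.5) mm, x-axis at 86.9°. White roller is at (491,-266.7) with axle at 87°, orange at (580,-271.8) with axle at 104.8°. I'll pick the white one.

Call:
jog_arm(moves=[[[0,0,0.06,0,0,0,100],[0,0,0,-3.17,1.41,3,100],[0,0,0,-3.17,1.41,3,100],[0,0,0,-3.17,1.41,3,100],[0,0,0,-3.17,1.41,3,100],[0,0,0,-3.17,1.41,3,100],[0,0,0,0,0,5,100],[0,0,0,0,0,5,100],[0,0,0,0,0,4,100],[0,0,0,0,0,2,100],[0,0,0,0,0,0,100]]], newtons=60)

```text
clock: 6.5
eef_pos: [0.488, -0.2682, 0.0715]
orientation: [0.727, 0.686, -0.0, -0.002]
contact_force: [0.4, -0.9, 0.2]
finger_gap: 0.612
gripper_force: 0.0
```

```bash
python3 look.py w2.png roller_white_center; python3 - <<'E'
from meas import *
X,Y=W[...,0],W[...,1]
for m in comps(ok&(X>.4)&(X<.65)&(Y>-.36)&(Y<-.19)&(z>.027)&(z<.034),40): print('roll',rect(m),m.sum(),np.median(z[m]))
E
```

```text
roller_white_center [229. 287.] 0.66 [ 0.49  -0.264  0.031]
roll (array([ 580.1, -272.4]), array([28.4, 48.2]), 14.8) 2991 0.030729353669136705
roll (array([ 491.2, -266.7]), array([47.2, 28.1]), 87.7) 2928 0.030763549471213347
```

View pics/w2.png

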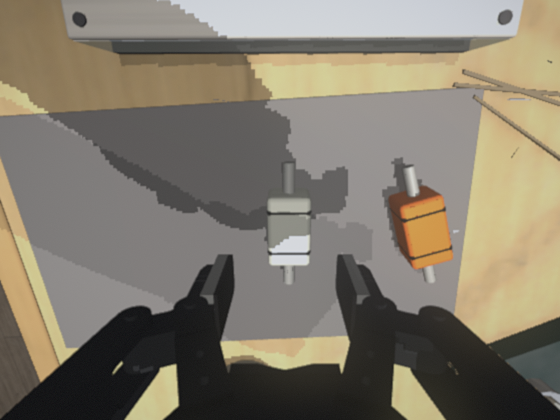

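The picture shows the white roller centred between the fingers at (229,289), and the orange one at (230,420). The measurements agree, so I'll descend, grip, lift and turn.

Call:
jog_arm(moves=[[[0,0,0,0.15,0.3,3.5,100],[0,0,0,0,0,2,100],[0,0,0,0,0,1,100],[0,0,0,0,0,0,255],[0,0,0,0,0,0,255],[0,0,0,0,0,0,255],[0,0,0,0,0,0,255],[0,0,0,0,0,0,255],[0,0,0,0,0,-2,255],[0,0,0,0,0,-4,255],[0,0,0,0,0,-5,255],[0,0,0,0,0,-5,255],[0,0,0,0,0,0,255]]], newtons=60)

```text
clock: 8.22
eef_pos: [0.4953, -0.2699, 0.1729]
orientation: [0.727, 0.686, 0.001, 0.004]
contact_force: [-0.3, -0.1, -2.2]
finger_gap: 0.317
gripper_force: 59.9
```

Call:
jog_arm(moves=[[[0,0,-0.175,0,0,0,255],[0,0,-0.175,0,0,0,255],[0,0,-0.175,0,0,0,255],[0,0,-0.175,0,0,0,255],[0,0,-0.175,0,0,0,255],[0,0,-0.175,0,0,0,255],[0,0,-0.175,0,0,0,255],[0,0,-0.175,0,0,0,255],[0,0,-0.175,0,0,0,255],[0,0,0,0.87,4.46,0,255],[0,0,0,0.87,4.46,0,255],[0,0,0,0.87,4.46,0,255],[0,0,0,0.87,4.46,0,255],[0,0,0,0.87,4.46,0,255],[0,0,0,0.87,4.46,0,255],[0,0,0,0,0,0,255],[0,0,0,0,0,0,255]]])

```text
clock: 10.35
eef_pos: [0.4543, 0.0018, 0.1674]
orientation: [0.027, 1.0, -0.0, -0.001]
contact_force: [0.2, -0.1, -1.3]
finger_gap: 0.318
gripper_force: 60.0
```

```bash
python3 look.py w3.png seat_near roller_white_center; python3 - <<'E'
from meas import *
X,Y=W[...,0],W[...,1]
for a,b in [(.085,.118),(.145,.19)]:
  for m in comps(ok&(X>.38)&(X<.64)&(Y>-.1)&(Y<.12)&(z>a)&(z<b),20): print(a,rect(m),m.sum(),np.round(W[m].mean(0),4))
print(sensors.state()['orientation'],sensors.state()['eef_pos'])
E
```

```text
seat_near [211. 289.] 0.6 [0.421 0.006 0.178]
roller_white_center [276. 284.] 0.81 [0.447 0.002 0.189]
0.085 (array([418.8,  -5.8]), array([10.2,  7.9]), 87.0) 282 [ 0.4177 -0.0058  0.1057]
0.085 (array([420.1,  15.3]), array([10.1,  8.3]), 87.3) 278 [0.4188 0.0153 0.1059]
0.085 (array([589.1, -14.8]), array([9.7, 3.5]), 88.4) 158 [ 0.5889 -0.0144  0.0933]
0.085 (array([590. ,   5.8]), array([9.3, 2.6]), 87.6) 151 [0.59   0.0055 0.0932]
0.145 (array([453.2,   4.4]), array([81.7, 49. ]), 22.0) 8175 [0.4473 0.0024 0.1853]
[ 2.77305199e-02  9.99615400e-01 -1.72351885e-04 -2.03209309e-04] [0.45491122 0.00098744 0.16791898]
```

View pics/w3.png

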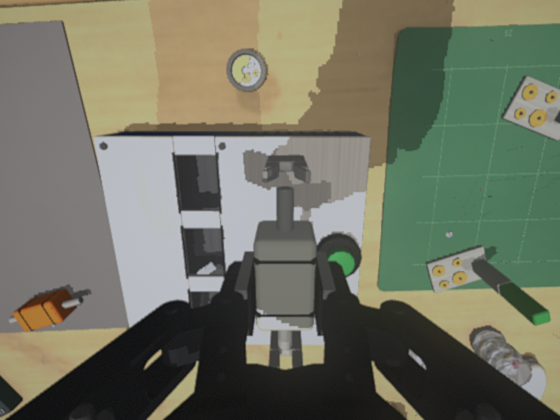

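The picture shows the white roller in the jaws with its axle at (205,286), just short of and above the near fork at (165,287). Next I'll measure the held axle exactly.

```bash
python3 - <<'E'
from meas import *
X,Y=W[...,0],W[...,1]
q=ok&(X>.38)&(X<.53)&(abs(Y)<.012)
for a in np.arange(.40,.44,.005):
  m=q&(abs(X-a)<.0025)&(z>.14)&(z<.2); 
  if m.sum(): print(round(a,3),m.sum(),np.round([Y[m].min(),Y[m].max(),z[m].max()],4))
m=q&(z>.14)&(z<.2);print(X[m].min())
m=q&(z>.188);print('top',np.round([np.percentile(X[m],[1,99]),np.percentile(Y[m],[1,99])],4),np.median(z[m]))
E
```

```text
0.41 124 [0.0004 0.0081 0.1799]
0.415 194 [1.000e-04 8.100e-03 1.802e-01]
0.42 188 [-0.0002  0.0079  0.1799]
0.425 178 [-0.0005  0.0076  0.1801]
0.43 1100 [-0.0106  0.012   0.1899]
0.435 569 [-0.011   0.012   0.1905]
0.410291467187998
top [[ 0.4325  0.475 ]
 [-0.0118  0.0118]] 0.24346974849458647
```

Call:
jog_arm(moves=[[[0,0,0,0.08,0.12,2,255],[0,0,0,0,0,2,255],[0,0,0,0,0,1.5,255],[0,0,0,0,0,1,255],[0,0,0,0,0,1,255],[0,0,0,0,0,0.7,255],[0,0,0,0,0,0.5,255],[0,0,0,0,0,0.2,255],[0,0,0,0,0,0,255]]])

```text
clock: 11.62
eef_pos: [0.4542, 0.0033, 0.0794]
orientation: [0.027, 1.0, -0.0, 0.0]
contact_force: [0.1, 0.2, -1.7]
finger_gap: 0.315
gripper_force: 60.1
```

Call:
jog_arm(moves=[[[0,0,0,0,0,0.2,255],[0,0,0,0,0,0,255],[0,0,0,0,0,0,180],[0,0,0,0,0,0,100],[0,0,0,0,0,0,100],[0,0,0,0,0,0,100],[0,0,0,0,0,-3,100],[0,0,0,0,0,-5,100],[0,0,0,0,0,-5,100],[0,0,0,0,0,-5,100],[0,0,0,0,0,0,100]]])

```text
clock: 13.0
eef_pos: [0.4568, 0.0029, 0.2614]
orientation: [0.027, 1.0, -0.0, 0.004]
contact_force: [-0.3, -0.2, -0.7]
finger_gap: 0.608
gripper_force: 0.0
```

```bash
python3 look.py w4.png roller_white_center; python3 - <<'E'
from meas import *
X,Y=W[...,0],W[...,1]
m=ok&(X>.40)&(X<.51)&(abs(Y)<.03)&(z>.075)&(z<.112)
for a in np.arange(.404,.508,.004):
  k=m&(abs(X-a)<.002)&(abs(Y-.003)<.003); 
  if k.sum(): print(round(a,3),np.round([Y[k].min(),Y[k].max(),np.median(z[k])],4))
print(sensors.state()['eef_pos'],sensors.state()['orientation'])
X,Y=W[...,0],W[...,1]
for m in comps(ok&(X>.4)&(X<.65)&(Y>-.36)&(Y<-.19)&(z>.027)&(z<.034),40): print('roll',rect(m),m.sum(),np.median(z[m]))
E
```

```text
roller_white_center [178. 284.] 0.87 [0.451 0.003 0.099]
roller_white_center [263.  95.] 0.28 [ 0.572 -0.261  0.031]
0.412 [0.0016 0.0058 0.0879]
0.416 [0.0003 0.0056 0.0883]
0.42 [0.0001 0.0054 0.0877]
0.424 [0.0001 0.0052 0.0884]
0.428 [0.0007 0.006  0.0884]
0.432 [0.0006 0.0058 0.098 ]
0.436 [0.0004 0.0055 0.0989]
0.44 [0.0002 0.0053 0.0985]
0.444 [0.0001 0.006  0.0988]
0.448 [0.0007 0.0059 0.0988]
0.452 [0.0005 0.0057 0.0988]
0.456 [0.0003 0.0055 0.099 ]
0.46 [0.0001 0.0053 0.0987]
0.464 [0.0009 0.006  0.0991]
0.468 [0.0006 0.0059 0.099 ]
0.472 [0.0004 0.0057 0.0991]
0.476 [0.0002 0.0055 0.0988]
0.48 [0.001  0.0033 0.0897]
0.484 [0.0008 0.0052 0.0882]
0.488 [0.0005 0.005  0.0888]
0.492 [0.0003 0.006  0.0885]
0.496 [0.0001 0.0046 0.088 ]
0.5 [0.0001 0.0023 0.0886]
[0.45436424 0.00319975 0.25732937] [ 2.68917499e-02  9.99638215e-01 -1.05627903e-04  5.11771219e-04]
roll (array([ 579.8, -272.8]), array([28. , 48.7]), 14.8) 650 0.030660444474054943
```

White is fully seated (axle top 88.5, block top 99). Next is orange.

Call:
jog_arm(moves=[[[0,0,0,-2.34,-4.47,0,100],[0,0,0,-2.34,-4.47,0,100],[0,0,0,-2.34,-4.47,0,100],[0,0,0,-2.34,-4.47,0,100],[0,0,0,-2.34,-4.47,0,100],[0,0,0,-2.34,-4.47,0,100],[0,0,0.18,0,0,0,100],[0,0,0.18,0,0,0,100],[0,0,0.18,0,0,2,100],[0,0,0.18,0,0,3,100],[0,0,0.18,0,0,3,100],[0,0,0.18,0,0,4,100],[0,0,0.18,0,0,4,100],[0,0,0,0,0,2,100],[0,0,0,0,0,0,100],[0,0,0,0,0,0,100]]])

```text
clock: 15.1
eef_pos: [0.5797, -0.272, 0.0772]
orientation: [0.611, 0.792, -0.0, -0.0]
contact_force: [0.2, 0.5, 0.8]
finger_gap: 0.612
gripper_force: 0.0
```

```bash
python3 look.py w5.png roller_orange_center; python3 - <<'E'
from meas import *
X,Y=W[...,0],W[...,1]
for m in comps(ok&(X>.4)&(X<.65)&(Y>-.36)&(Y<-.19)&(z>.027)&(z<.034),40): print('roll',rect(m),m.sum(),np.median(z[m]))
s=sensors.state();print(s['eef_pos'],s['orientation'],2*np.degrees(np.arctan2(s['orientation'][1],s['orientation'][0])))
E
```

```text
roller_orange_center [225. 283.] 0.62 [ 0.578 -0.268  0.031]
roll (array([ 580.4, -272.1]), array([28.2, 47.2]), 14.6) 2747 0.030764140603185913
[ 0.58060036 -0.2725752   0.07840248] [6.10656709e-01 7.91894786e-01 9.60236927e-05 1.01149640e-03] 104.72594948595471
```

Call:
jog_arm(moves=[[[0,0,0,0,0,3.5,100],[0,0,0,0,0,2.3,100],[0,0,0,0,0,1.3,100],[0,0,0,0,0,0,255],[0,0,0,0,0,0,255],[0,0,0,0,0,0,255],[0,0,0,0,0,0,255],[0,0,0,0,0,0,255],[0,0,0,0,0,-2,255],[0,0,0,0,0,-4,255],[0,0,0,0,0,-5,255],[0,0,0,0,0,-5,255],[0,0,0,0,0,0,255]]], newtons=60)

```text
clock: 16.82
eef_pos: [0.5827, -0.2738, 0.1716]
orientation: [0.611, 0.792, 0.001, 0.005]
contact_force: [-0.5, 0.0, -1.0]
finger_gap: 0.314
gripper_force: 60.3
```

Call:
jog_arm(moves=[[[0,0,-0.18,0,0,0,255],[0,0,-0.18,0,0,0,255],[0,0,-0.18,0,0,0,255],[0,0,-0.18,0,0,0,255],[0,0,-0.18,0,0,0,255],[0,0,-0.18,0,0,0,255],[0,0,-0.18,0,0,0,255],[0,0,0,0.6,4.47,0,255],[0,0,0,0.6,4.47,0,255],[0,0,0,0.6,4.47,0,255],[0,0,0,0.6,4.47,0,255],[0,0,0,0.6,4.47,0,255],[0,0,0,0.6,4.47,0,255],[0,0,0,0,0,0,255],[0,0,0,0,0,0,255]]])

```text
clock: 18.7
eef_pos: [0.5577, -0.0025, 0.1652]
orientation: [0.027, 1.0, -0.0, -0.001]
contact_force: [0.3, -0.7, -0.8]
finger_gap: 0.314
gripper_force: 60.3
```

```bash
python3 look.py w6.png roller_orange_center; python3 - <<'E'
from meas import *
X,Y=W[...,0],W[...,1]
for m in comps(ok&(X>.38)&(X<.64)&(Y>-.1)&(Y<.12)&(z>.085)&(z<.118),20): print(rect(m),m.sum(),np.round(W[m].mean(0),4))
q=ok&(X>.5)&(X<.63)&(abs(Y)<.012)
for a in np.arange(.505,.545,.005):
  m=q&(abs(X-a)<.0025)&(z>.14)&(z<.2); 
  if m.sum(): print(round(a,3),m.sum(),np.round([Y[m].min(),Y[m].max(),z[m].max()],4))
m=q&(z>.14)&(z<.2);print(X[m].min())
print(sensors.state()['eef_pos'],sensors.state()['orientation'])
E
```

```text
roller_orange_center [274. 284.] 0.69 [ 0.548 -0.002  0.189]
(array([422. ,  -5.2]), array([ 4.9, 10.3]), 13.4) 198 [ 0.4227 -0.0055  0.0963]
(array([457.9,   3.2]), array([28.2, 80.6]), 87.0) 4302 [0.4549 0.0033 0.0973]
(array([423.2,  14.3]), array([10. ,  4.1]), 73.5) 191 [0.4239 0.0144 0.0968]
(array([487. ,  -9.6]), array([10.3,  8. ]), 86.3) 253 [ 0.4868 -0.0095  0.109 ]
(array([488.1,  11.3]), array([10. ,  7.9]), 86.6) 244 [0.4879 0.0114 0.109 ]
(array([524.6, -11.5]), array([10.,  8.]), 87.8) 292 [ 0.5235 -0.0115  0.1053]
(array([525.7,   9.5]), array([10.2,  8.3]), 89.1) 290 [0.5246 0.0096 0.1057]
0.515 142 [-0.0038  0.0037  0.1803]
0.52 196 [-0.0042  0.0037  0.1804]
0.525 188 [-0.0045  0.0034  0.1811]
0.53 184 [-0.0048  0.0032  0.1802]
0.535 1281 [-0.012   0.012   0.1904]
0.54 597 [-0.0119  0.012   0.1906]
0.545 571 [-0.012   0.0118  0.1905]
0.514696648571748
[ 0.55811816 -0.00329868  0.16564224] [ 2.75417332e-02  9.99620539e-01 -1.64074110e-04 -4.52010448e-04]
```

Call:
jog_arm(moves=[[[0,0,0,0,0.03,2,255],[0,0,0,0,0,2,255],[0,0,0,0,0,1.5,255],[0,0,0,0,0,1,255],[0,0,0,0,0,1,255],[0,0,0,0,0,0.7,255],[0,0,0,0,0,0.5,255],[0,0,0,0,0,0.2,255],[0,0,0,0,0,0,255]]])

```text
clock: 19.92
eef_pos: [0.5585, -0.0021, 0.0774]
orientation: [0.027, 1.0, -0.0, 0.0]
contact_force: [-0.6, 0.5, -0.6]
finger_gap: 0.318
gripper_force: 60.3
```

Call:
jog_arm(moves=[[[0,0,0,0,0,0.1,255],[0,0,0,0,0,0,255],[0,0,0,0,0,0,180],[0,0,0,0,0,0,100],[0,0,0,0,0,0,100],[0,0,0,0,0,0,100],[0,0,0,0,0,-3,100],[0,0,0,0,0,-5,100],[0,0,0,0,0,-5,100],[0,0,0,0,0,-5,100],[0,0,0,0,0,0,100],[0,0,0,0,0,0,100]]])

```text
clock: 21.42
eef_pos: [0.5583, -0.0021, 0.256]
orientation: [0.027, 1.0, -0.0, 0.0]
contact_force: [-0.2, -0.3, -1.3]
finger_gap: 0.612
gripper_force: 0.0
```

```bash
python3 look.py w7.png roller_orange_center; python3 - <<'E'
from meas import *
X,Y=W[...,0],W[...,1]
m=ok&(X>.50)&(X<.62)&(abs(Y)<.03)&(z>.075)&(z<.112)
for a in np.arange(.512,.612,.008):
  k=m&(abs(X-a)<.002)&(abs(Y+.003)<.003); 
  if k.sum(): print(round(a,3),np.round([Y[k].min(),Y[k].max(),np.median(z[k])],4))
print(sensors.state()['eef_pos'],sensors.state()['orientation'])
E
```

```text
roller_orange_center [186. 284.] 0.84 [ 0.558 -0.002  0.099]
roller_orange_center [ 61. 211.] 0.55 [ 0.429 -0.079  0.011]
0.52 [-0.0057 -0.0004  0.0882]
0.528 [-0.006  -0.0008  0.0879]
0.536 [-0.0055 -0.0002  0.0949]
0.544 [-0.0058 -0.0007  0.0991]
0.552 [-0.0052 -0.0001  0.0991]
0.56 [-0.0057 -0.0005  0.0989]
0.568 [-0.006  -0.      0.0988]
0.576 [-0.0056 -0.0003  0.0989]
0.584 [-0.0059 -0.0007  0.0979]
0.592 [-0.0055 -0.      0.0884]
0.6 [-0.006  -0.0004  0.0885]
[ 0.5573868  -0.00200035  0.25465297] [ 2.69168022e-02  9.99636589e-01  6.95402477e-05 -1.47306668e-03]
```

Both rollers are seated. Now I'll look at the carriers from above.

Call:
jog_arm(moves=[[[0,0,0,2.5,3.6,-2,0],[0,0,0,2.5,3.6,-2,0],[0,0,0,2.5,3.6,-2,0],[0,0,0,2.5,3.6,-2,0],[0,0,0,2.5,3.6,-2,0],[0,0,0,0,0,0,0],[0,0,0,0,0,0,0]]])

```text
clock: 22.4
eef_pos: [0.443, 0.1841, 0.355]
orientation: [0.027, 1.0, -0.001, -0.001]
contact_force: [-0.4, 0.3, 0.0]
finger_gap: 1.001
gripper_force: 0.0
```

```bash
python3 look.py w8.png carrier_a carrier_a_grip carrier_b_grip carrier_c_grip loupe_center white_case_center;  python3 - <<'E'
from meas import *
X,Y=W[...,0],W[...,1]
reg=ok&(X>.33)&(X<.75)&(Y>.09)&(Y<.55)&(z<.14)
for m in comps(reg&(z>.0055)&(z<.012),150): print('sole',rect(m),m.sum(),np.median(z[m]))
for m in comps(reg&(z>.075)&(z<.105),10): print('stem',rect(m),m.sum(),np.round(W[m].mean(0),4),np.median(p['pixels'][m],0))
print(sensors.state()['eef_pos'],sensors.state()['orientation'])
E
```

```text
carrier_a [126. 332.] 0.71 [0.401 0.258 0.015]
carrier_a [222. 303.] 0.71 [0.548 0.208 0.029]
carrier_a_grip [130. 345.] 0.62 [0.4   0.263 0.098]
carrier_c_grip [238. 304.] 0.76 [0.549 0.207 0.089]
loupe_center [146. 423.] 0.72 [0.435 0.391 0.032]
white_case_center [306. 346.] 0.65 [0.72  0.28  0.021]
sole (array([392.6, 246. ]), array([61.7, 39.8]), 67.1) 984 0.007876336376947346
sole (array([559.8, 187.9]), array([41.2, 62. ]), 18.2) 671 0.008030041867985505
stem (array([400.8, 265.2]), array([13.7, 11.9]), 67.7) 133 [0.4003 0.2639 0.0951] [114.  51.  44.]
stem (array([553. , 207.9]), array([11.9, 13.9]), 18.0) 136 [0.551  0.2076 0.0921] [ 73.5 116.5  72.5]
[0.44338142 0.18379012 0.3558012 ] [ 2.75043527e-02  9.99621586e-01 -1.83351284e-04 -4.02915912e-04]
```

View pics/w8.png

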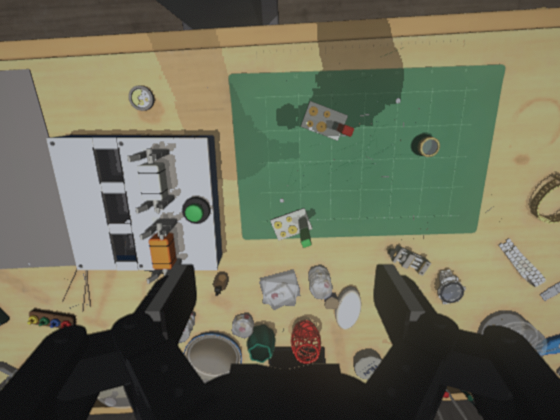

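Only red and green carriers are present: red stem at (130,345) px, green at (238,304). The mat shows no yellow one. I'll plan the tilt insertion in the x–z plane.

```bash
cat > plan.py <<'E'
import numpy as np, heapq
from scipy.ndimage import distance_transform_edt as edt
res=0.5; x0,z0=-220,-20
xs=np.arange(x0,160,res); zs=np.arange(z0,260,res); XX,ZZ=np.meshgrid(xs,zs,indexing='ij')
ob=(ZZ<0)|((XX>-84)&(XX<145)&(ZZ<51)&~((XX>-78)&(XX<28)&(ZZ>10)&(ZZ<46))&~((XX>-18)&(XX<16)&(ZZ>=46)))
ob|=(XX>60)&(XX<90)&(ZZ<116)
D=(edt(~ob)-edt(ob))*res
def seg(a,b):
    a,b=np.array(a,float),np.array(b,float);n=int(np.hypot(*(b-a))//2)+2;return a+(b-a)*np.linspace(0,1,n)[:,None]
def poly(P): return np.vstack([seg(P[i],P[(i+1)%len(P)]) for i in range(len(P))])
carr=poly([(-52,0),(10,0),(10,5),(7,5),(7,95),(-7,95),(-7,5),(-52,5)])
tc=62
hand=np.vstack([poly([(-24,tc),(24,tc),(24,tc+73),(-24,tc+73)]),poly([(-43,tc+73),(43,tc+73),(43,tc+140),(-43,tc+140)])])
def clr(x,z,t,P):
    c,s=np.cos(t),np.sin(t)  # tilt: z->-x
    X=x+P[:,0]*c-P[:,1]*s; Z=z+P[:,0]*s+P[:,1]*c
    i=np.clip(((X-x0)/res).round().astype(int),0,len(xs)-1);j=np.clip(((Z-z0)/res).round().astype(int),0,len(zs)-1)
    return D[i,j].min()
gx=np.arange(-24,61,2);gz=np.arange(10,131,2);gt=np.arange(0,76,2.5)
C=np.array([[[min(clr(x,z,np.radians(t),carr),clr(x,z,np.radians(t),hand)-3) for t in gt] for z in gz] for x in gx])
# start upright-at-floor (clearance 0 there): ignore floor proximity by using z=12
def path(start,goalf,minc):
    from collections import deque
    dist={start:0};prev={};h=[(0,start)]
    while h:
        d,u=heapq.heappop(h)
        if d>dist[u]:continue
        if goalf(u):
            o=[u]
            while u in prev:u=prev[u];o.append(u)
            return o
        for k in np.ndindex(3,3,3):
            v=tuple(np.array(u)+np.array(k)-1)
            if v==u or min(v)<0 or any(v[i]>=C.shape[i] for i in range(3)):continue
            if C[v]<minc and not(v[1]<=2 and v[2]==0 and C[v]>0 ):continue
            w=1+ 3*max(0,4-C[v]) +.3*np.abs(np.array(k)-1).sum()
            if d+w<dist.get(v,1e9):dist[v]=d+w;prev[v]=u;heapq.heappush(h,(d+w,v))
if __name__=='__main__':
    best=None
    for minc in [3.5,3,2.5,2,1.5,1,.5]:
        for xg in [0,-2,2,-4,-6]:
            o=path((int(np.where(gx==xg)[0][0]),1,0),lambda u:gz[u[1]]>=110,minc)
            if o: best=(minc,xg,o);break
        if best:break
    print(best[:2])
    for u in best[2]: print(gx[u[0]],gz[u[1]],gt[u[2]],round(C[u],1))
E
python3 plan.py
```

```text
(3.5, 0)
28 110 42.5 25.0
28 108 42.5 23.7
28 106 42.5 21.8
28 104 42.5 20.0
28 102 42.5 18.1
28 100 42.5 16.3
28 98 42.5 14.6
28 96 42.5 12.9
28 94 42.5 11.3
28 92 42.5 9.9
28 90 42.5 8.5
28 88 42.5 7.4
28 86 42.5 6.0
28 84 42.5 4.9
28 82 42.5 4.5
28 80 42.5 4.5
28 78 42.5 4.5
28 76 42.5 4.7
26 74 42.5 4.0
24 72 42.5 4.2
22 70 42.5 4.3
20 68 42.5 4.5
18 66 42.5 4.6
16 64 42.5 4.7
14 62 42.5 4.9
12 60 42.5 4.7
12 58 42.5 6.4
10 56 40.0 5.4
10 54 40.0 6.7
10 52 40.0 5.0
8 50 40.0 4.9
6 48 37.5 4.0
4 46 35.0 4.1
2 44 32.5 5.5
0 42 30.0 4.3
0 40 27.5 4.1
0 38 25.0 4.3
0 36 22.5 4.0
0 34 20.0 4.3
0 32 17.5 4.6
0 30 15.0 5.2
0 28 12.5 5.9
0 26 10.0 6.5
0 24 7.5 7.0
0 22 5.0 7.5
0 20 2.5 7.5
0 18 0.0 8.0
0 16 0.0 6.0
0 14 0.0 4.0
0 12 0.0 2.0
```

The plan needs only 42.5° of tilt with about 4 mm clearance, with jaws closing along the carrier's x. I'll take green first, approaching for a closer look.

Call:
jog_arm(moves=[[[0,0,-0.186,0,0,0,80],[0,0,-0.186,0,0,0,80],[0,0,0,-2.79,-0.28,3.9,80],[0,0,0,-2.79,-0.28,3.9,80],[0,0,0,-2.79,-0.28,3.9,80],[0,0,0,-2.79,-0.28,3.9,80],[0,0,0,0,0,0,80],[0,0,0,0,0,0,80],[0,0,0,0,0,0,80]]], newtons=80)

```text
clock: 23.88
eef_pos: [0.5531, 0.2088, 0.2024]
orientation: [-0.158, 0.987, 0.0, 0.002]
contact_force: [-0.3, -0.3, 0.4]
finger_gap: 0.69
gripper_force: 0.0
```

```bash
cat > carr.py <<'E'
from meas import *
X,Y=W[...,0],W[...,1]
s=sensors.state();e=s['eef_pos'];q=s['orientation'];print('tcp',np.round(e*1000,1),'yaw',round((2*np.degrees(np.arctan2(q[1],q[0])))%360,2), np.round(q,4))
reg=ok&(np.hypot(X-e[0],Y-e[1])<.09)&(z<.14)
for m in comps(reg&(z>.0055)&(z<.012),150): print('sole',rect(m),m.sum(),np.median(z[m]))
for m in comps(reg&(z>.09)&(z<.105),10): print('stemtop',rect(m),m.sum(),np.round(W[m].mean(0),4),np.median(p['pixels'][m],0))
E
python3 look.py w9.png carrier_c_grip; python3 carr.py
```

```text
carrier_c_grip [195. 284.] 0.9 [0.548 0.207 0.095]
carrier_c_grip [131. 496.] 0.73 [0.438 0.39  0.031]
tcp [553.1 208.8 202.2] yaw 198.24 [-1.585e-01  9.874e-01  1.000e-04  1.500e-03]
sole (array([560.1, 187.9]), array([40.6, 61.9]), 17.8) 1642 0.007968019076236926
stemtop (array([553.4, 207.7]), array([11.6, 12.8]), 18.2) 241 [0.5527 0.2075 0.0969] [62. 93. 59.]
```

View pics/w9.png

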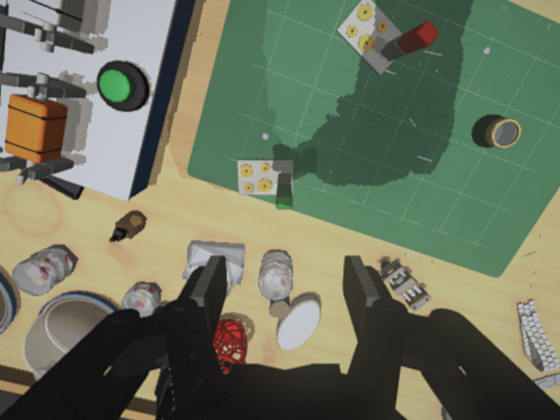

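The picture shows the green stem at (195,285) centred between the jaws, with the case at (325,300) clear. Descending to grip, then lifting.

Call:
jog_arm(moves=[[[0,0,0,0,-0.1,4,80],[0,0,0,0,0,4,80],[0,0,0,0,0,3,80],[0,0,0,0,0,1.7,80],[0,0,0,0,0,1,80],[0,0,0,0,0,0,80],[0,0,0,0,0,0,255],[0,0,0,0,0,0,255],[0,0,0,0,0,0,255],[0,0,0,0,0,0,255],[0,0,0,0,0,0,255],[0,0,0,0,0,-2,255],[0,0,0,0,0,-5,255],[0,0,0,0,0,-5,255],[0,0,0,0,0,-3,255],[0,0,0.186,0,0,0,255],[0,0,0.186,0,0,0,255],[0,0,0,0,0,0,255]]], newtons=80)

```text
clock: 26.22
eef_pos: [0.5526, 0.2075, 0.2126]
orientation: [0.026, 1.0, -0.0, -0.001]
contact_force: [0.1, -0.0, -1.3]
finger_gap: 0.146
gripper_force: 78.1
```

```bash
cat > st.py <<'E'
from h import *
s=sensors.state();e=s['eef_pos']*1000;Rm=R.from_quat(s['orientation']).as_matrix()
O=np.array([502.4,-74.5]);a=np.radians(86.9);xd=np.array([np.cos(a),np.sin(a)]);yd=np.array([-np.sin(a),np.cos(a)])
d=e[:2]-O;xD,yD=d@xd,d@yd
B=np.column_stack([np.r_[yd,0],np.r_[xd,0],[0,0,-1]])  # ideal untilted tool
rv=R.from_matrix(B.T@Rm).as_rotvec()
t=-rv[0];print('dryer tcp x,y,z',np.round([xD,yD,e[2]],1),'tool rotvec rel ideal deg',np.round(np.degrees(rv),2),'pivot x,z',np.round([xD+62*np.sin(t),e[2]-62*np.cos(t)],1),'gap',s['finger_gap'],'F',np.round(s['contact_force'],1))
E
python3 st.py
```

```text
dryer tcp x,y,z [284.3 -34.8 212.6] tool rotvec rel ideal deg [ 0.04  0.08 -0.14] pivot x,z [284.2 150.6] gap 0.14640921975765417 F [ 0.1 -0.  -1.3]
```

Call:
jog_arm(moves=[[[0,0,0,-0.52,-4.97,0,255],[0,0,0,-0.52,-4.97,0,255],[0,0,0,-0.52,-4.97,0,255],[0,0,0,-0.52,-4.97,0,255],[0,0,0,-0.52,-4.97,0,255],[0,0,0,-0.52,-4.97,0,255],[0,0,0,0,0,0,255],[0,0,0,0,0,0,255]]])

```text
clock: 27.22
eef_pos: [0.5677, -0.0914, 0.2128]
orientation: [0.026, 1.0, 0.0, -0.001]
contact_force: [-0.6, -0.4, -2.0]
finger_gap: 0.154
gripper_force: 78.7
```

```bash
python3 st.py; python3 look.py w10.png; python3 - <<'E'
from meas import *
X,Y=W[...,0],W[...,1]
O=np.array([.5024,-.0745]);a=np.radians(86.9);xd=np.array([np.cos(a),np.sin(a)]);yd=np.array([-np.sin(a),np.cos(a)])
xD=((X-O[0])*xd[0]+(Y-O[1])*xd[1])*1000;yD=((X-O[0])*yd[0]+(Y-O[1])*yd[1])*1000
m=ok&(z>.13)&(z<.165)&(xD>-90)&(xD<-25)&(abs(yD+66)<40)
P=np.c_[xD[m],yD[m],z[m]*1000];print(m.sum(),np.percentile(P,[1,50,99],0).round(1))
print(cv2.minAreaRect(P[:,:2].astype(np.float32)))
A=np.c_[P[:,:2],np.ones(len(P))];c=np.linalg.lstsq(A,P[:,2],rcond=None)[0];print('plane slopes deg',np.degrees(c[:2]),'z at stem',c[2]+c[0]*-14+c[1]*-66)
E
```

```text
dryer tcp x,y,z [-13.4 -66.1 212.8] tool rotvec rel ideal deg [-0.05  0.07 -0.1 ] pivot x,z [-13.3 150.8] gap 0.15353938964639527 F [-0.6 -0.4 -2. ]
3158 [[-64.4 -85.2 153.2]
 [-44.9 -64.2 156.6]
 [-25.3 -46.  159. ]]
((-45.2032585144043, -65.67094421386719), (39.896461486816406, 40.184967041015625), 89.53350830078125)
plane slopes deg [ 0.30498546 -0.85092056] z at stem 156.81642564630818
```

View pics/w10.png

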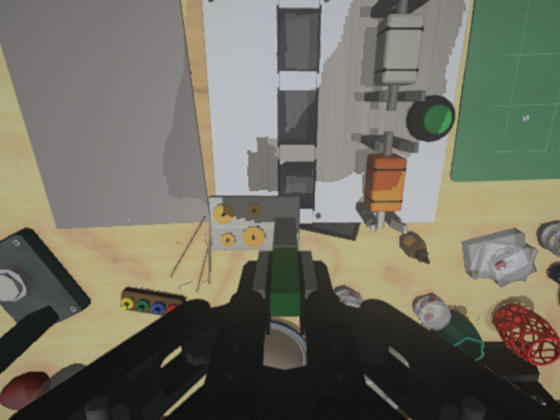

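The picture shows the green carrier upright in the jaws, sole at (222,255), aligned with the far slot at (180,297). Sole fit agrees with the plan (TCP is 61 mm above the underside). I'll compute the insertion rows.

```bash
cat > rows.py <<'E'
import sys,numpy as np
from h import *
tc=float(sys.argv[1]); yt=float(sys.argv[2])
s=sensors.state();e=s['eef_pos']*1000;Rm=R.from_quat(s['orientation']).as_matrix()
O=np.array([502.4,-74.5]);a=np.radians(86.9);xd=np.array([np.cos(a),np.sin(a)]);yd=np.array([-np.sin(a),np.cos(a)])
B=np.column_stack([np.r_[yd,0],np.r_[xd,0],[0,0,-1]])
t=-R.from_matrix(B.T@Rm).as_rotvec()[0];d=e[:2]-O
cur=np.array([d@xd,e[2]]);yD=d@yd;print('y err',round(yt-yD,1),'theta',np.degrees(t).round(2))
for w in eval(sys.argv[3]):
    th=np.radians(w[2]);n=w[3] if len(w)>3 else 1
    p1=np.array([w[0]-tc*np.sin(th),w[1]+tc*np.cos(th)]);c0=cur;t0=t
    for k in range(1,n+1):
        nx=c0+(p1-c0)*k/n; dl=nx-cur
        yt_=np.array([np.cos(t),np.sin(t)]);zt=np.array([np.sin(t),-np.cos(t)])
        print([round(-(th-t0)/n,3),0,0,0,round(dl@yt_/10,2),round(dl@zt/10,2)]);cur=nx;t=t0+(th-t0)*k/n
E
python3 rows.py 61 -66 "[(28,166,42.5,4),(28,110,42.5,2),(28,84,42.5,2),(28,76,42.5),(20,68,42.5,2),(12,60,42.5,2)]"
```

```text
y err 0.2 theta 0.03
[np.float64(-0.185), 0, 0, 0, np.float64(-0.01), np.float64(0.05)]
[np.float64(-0.185), 0, 0, 0, np.float64(-0.02), np.float64(0.05)]
[np.float64(-0.185), 0, 0, 0, np.float64(-0.03), np.float64(0.04)]
[np.float64(-0.185), 0, 0, 0, np.float64(-0.03), np.float64(0.04)]
[np.float64(-0.0), 0, 0, 0, np.float64(-1.89), np.float64(2.06)]
[np.float64(-0.0), 0, 0, 0, np.float64(-1.89), np.float64(2.06)]
[np.float64(-0.0), 0, 0, 0, np.float64(-0.88), np.float64(0.96)]
[np.float64(-0.0), 0, 0, 0, np.float64(-0.88), np.float64(0.96)]
[np.float64(-0.0), 0, 0, 0, np.float64(-0.54), np.float64(0.59)]
[np.float64(-0.0), 0, 0, 0, np.float64(-0.57), np.float64(0.02)]
[np.float64(-0.0), 0, 0, 0, np.float64(-0.57), np.float64(0.02)]
[np.float64(-0.0), 0, 0, 0, np.float64(-0.57), np.float64(0.02)]
[np.float64(-0.0), 0, 0, 0, np.float64(-0.57), np.float64(0.02)]
```

Tilt and go to a point above the slot first, then check.

Call:
jog_arm(moves=[[[-0.185,0,0,0,-0.01,0.05,255],[-0.185,0,0,0,-0.02,0.05,255],[-0.185,0,0,0,-0.03,0.04,255],[-0.185,0,0,0,-0.03,0.04,255],[0,0,0,0,-1.89,2.06,255],[0,0,0,0,-1.89,2.06,255],[0,0,0,0,0,0,255],[0,0,0,0,0,0,255]]])

```text
clock: 28.28
eef_pos: [0.5685, -0.0914, 0.1565]
orientation: [0.024, 0.932, 0.361, 0.01]
contact_force: [1.1, -0.5, -1.6]
finger_gap: 0.149
gripper_force: 79.0
```

```bash
python3 st.py; python3 rows.py 61 -66 "[(28,84,42.5,2),(28,76,42.5),(20,68,42.5,2),(12,60,42.5,2)]"
```

```text
dryer tcp x,y,z [-13.3 -66.9 156.5] tool rotvec rel ideal deg [-4.237e+01 -2.000e-02 -1.400e-01] pivot x,z [ 28.5 110.7] gap 0.14903078626962765 F [ 1.1 -0.5 -1.6]
y err 0.9 theta 42.37
[np.float64(-0.001), 0, 0, 0, np.float64(-0.93), np.float64(1.02)]
[np.float64(-0.001), 0, 0, 0, np.float64(-0.93), np.float64(1.02)]
[np.float64(-0.0), 0, 0, 0, np.float64(-0.54), np.float64(0.59)]
[np.float64(-0.0), 0, 0, 0, np.float64(-0.57), np.float64(0.02)]
[np.float64(-0.0), 0, 0, 0, np.float64(-0.57), np.float64(0.02)]
[np.float64(-0.0), 0, 0, 0, np.float64(-0.57), np.float64(0.02)]
[np.float64(-0.0), 0, 0, 0, np.float64(-0.57), np.float64(0.02)]
```

Call:
jog_arm(moves=[[[0,0,0,0.09,-0.93,1.02,255],[0,0,0,0,-0.93,1.02,255],[0,0,0,0,-0.54,0.59,255],[0,0,0,0,-0.57,0.02,255],[0,0,0,0,-0.57,0.02,255],[0,0,0,0,0,0,255],[0,0,0,0,0,0,255]]])

```text
clock: 29.15
eef_pos: [0.567, -0.1006, 0.1121]
orientation: [0.025, 0.932, 0.361, 0.01]
contact_force: [-0.3, -1.1, -2.5]
finger_gap: 0.145
gripper_force: 79.1
```

```bash
python3 st.py; python3 rows.py 61 -66 "[(12,60,42.5,3),(10,53,40,3),(8,50,40),(0,42,30,4),(0,18,0,8)]"
```

```text
dryer tcp x,y,z [-22.5 -65.9 112.1] tool rotvec rel ideal deg [-4.239e+01 -3.000e-02 -1.000e-02] pivot x,z [19.3 66.3] gap 0.1453657551877503 F [-0.3 -1.1 -2.5]
y err -0.1 theta 42.39
[np.float64(-0.001), 0, 0, 0, np.float64(-0.32), np.float64(0.02)]
[np.float64(-0.001), 0, 0, 0, np.float64(-0.32), np.float64(0.02)]
[np.float64(-0.001), 0, 0, 0, np.float64(-0.32), np.float64(0.02)]
[np.float64(0.015), 0, 0, 0, np.float64(-0.12), np.float64(0.13)]
[np.float64(0.015), 0, 0, 0, np.float64(-0.12), np.float64(0.13)]
[np.float64(0.015), 0, 0, 0, np.float64(-0.11), np.float64(0.13)]
[np.float64(-0.0), 0, 0, 0, np.float64(-0.35), np.float64(0.1)]
[np.float64(0.044), 0, 0, 0, np.float64(-0.02), np.float64(0.05)]
[np.float64(0.044), 0, 0, 0, np.float64(-0.01), np.float64(0.05)]
[np.float64(0.044), 0, 0, 0, np.float64(-0.01), np.float64(0.05)]
[np.float64(0.044), 0, 0, 0, np.float64(-0.01), np.float64(0.05)]
[np.float64(0.065), 0, 0, 0, np.float64(0.23), np.float64(0.36)]
[np.float64(0.065), 0, 0, 0, np.float64(0.25), np.float64(0.35)]
[np.float64(0.065), 0, 0, 0, np.float64(0.28), np.float64(0.33)]
[np.float64(0.065), 0, 0, 0, np.float64(0.3), np.float64(0.31)]
[np.float64(0.065), 0, 0, 0, np.float64(0.32), np.float64(0.29)]
[np.float64(0.065), 0, 0, 0, np.float64(0.34), np.float64(0.27)]
[np.float64(0.065), 0, 0, 0, np.float64(0.35), np.float64(0.25)]
[np.float64(0.065), 0, 0, 0, np.float64(0.37), np.float64(0.22)]
```

No contact. On to the turn-in, first half.

Call:
jog_arm(moves=[[[0,0,0,0,-0.32,0.02,255],[0,0,0,0,-0.32,0.02,255],[0,0,0,0,-0.32,0.02,255],[0.015,0,0,0,-0.12,0.13,255],[0.015,0,0,0,-0.12,0.13,255],[0.015,0,0,0,-0.12,0.13,255],[0,0,0,0,-0.35,0.1,255],[0.044,0,0,0,-0.02,0.05,255],[0.044,0,0,0,-0.01,0.05,255],[0.044,0,0,0,-0.01,0.05,255],[0.044,0,0,0,-0.01,0.05,255],[0,0,0,0,0,0,255]]])

```text
clock: 30.65
eef_pos: [0.5665, -0.1076, 0.0954]
orientation: [0.025, 0.966, 0.256, 0.007]
contact_force: [0.2, 0.5, -1.2]
finger_gap: 0.148
gripper_force: 79.1
```

```bash
python3 st.py; python3 rows.py 61 -66 "[(0,18,0,8),(0,12,0,2)]"
```

```text
dryer tcp x,y,z [-29.6 -65.8  95.4] tool rotvec rel ideal deg [-29.67  -0.05  -0.12] pivot x,z [ 1.1 41.6] gap 0.14785091710777912 F [ 0.2  0.5 -1.2]
y err -0.2 theta 29.67
[np.float64(0.065), 0, 0, 0, np.float64(0.22), np.float64(0.36)]
[np.float64(0.065), 0, 0, 0, np.float64(0.24), np.float64(0.35)]
[np.float64(0.065), 0, 0, 0, np.float64(0.26), np.float64(0.33)]
[np.float64(0.065), 0, 0, 0, np.float64(0.29), np.float64(0.31)]
[np.float64(0.065), 0, 0, 0, np.float64(0.3), np.float64(0.29)]
[np.float64(0.065), 0, 0, 0, np.float64(0.32), np.float64(0.27)]
[np.float64(0.065), 0, 0, 0, np.float64(0.34), np.float64(0.25)]
[np.float64(0.065), 0, 0, 0, np.float64(0.36), np.float64(0.23)]
[np.float64(-0.0), 0, 0, 0, np.float64(0.0), np.float64(0.3)]
[np.float64(-0.0), 0, 0, 0, np.float64(0.0), np.float64(0.3)]
```

Call:
jog_arm(moves=[[[0.065,0,0,0,0.22,0.36,255],[0.065,0,0,0,0.24,0.35,255],[0.065,0,0,0,0.26,0.33,255],[0.065,0,0,0,0.29,0.31,255],[0.065,0,0,0,0.3,0.29,255],[0.065,0,0,0,0.32,0.27,255],[0.065,0,0,0,0.34,0.25,255],[0.065,0,0,0,0.36,0.23,255],[0,0,0,0,0,0.25,255],[0,0,0,0,0,0.25,255],[0,0,0,0,0,0,255],[0,0,0,0,0,0,255]]])

```text
clock: 32.15
eef_pos: [0.5679, -0.0796, 0.0732]
orientation: [0.027, 1.0, -0.0, -0.0]
contact_force: [0.1, 0.3, -1.6]
finger_gap: 0.149
gripper_force: 79.1
```

```bash
python3 st.py
```

```text
dryer tcp x,y,z [ -1.5 -65.7  73.2] tool rotvec rel ideal deg [0.04 0.01 0.04] pivot x,z [-1.5 11.2] gap 0.14888099195444585 F [ 0.1  0.3 -1.6]
```

Call:
jog_arm(moves=[[[0,0,0,0,0,0.1,255],[0,0,0,0,0,0.05,255],[0,0,0,0,0,0,255],[0,0,0,0,0,0,255]]])

```text
clock: 32.65
eef_pos: [0.5679, -0.0789, 0.0718]
orientation: [0.027, 1.0, -0.001, -0.0]
contact_force: [0.9, 0.2, -0.4]
finger_gap: 0.147
gripper_force: 79.1
```

Call:
jog_arm(moves=[[[0,0,0,0,0,0.05,255],[0,0,0,0,0,0.03,255],[0,0,0,0,0,0,255],[0,0,0,0,0,0,255]]])

```text
clock: 33.15
eef_pos: [0.5681, -0.0789, 0.0715]
orientation: [0.027, 1.0, -0.001, 0.0]
contact_force: [-2.5, 0.8, 5.1]
finger_gap: 0.151
gripper_force: 80.0
```

Floor contact (about 6 N). Release and retreat straight up.

Call:
jog_arm(moves=[[[0,0,0,0,0,0,200],[0,0,0,0,0,0,160],[0,0,0,0,0,0,130],[0,0,0,0,0,0,120],[0,0,0,0,0,0,120],[0,0,0,0,0,-1,120],[0,0,0,0,0,-3,120],[0,0,0,0,0,-5,120],[0,0,0,0,0,-5,120],[0,0,0,0,0,-4,120],[0,0,0,0,0,0,120],[0,0,0,0,0,0,120]]])

```text
clock: 34.65
eef_pos: [0.5678, -0.0787, 0.2508]
orientation: [0.027, 1.0, -0.001, 0.0]
contact_force: [-0.5, 0.3, -0.1]
finger_gap: 0.527
gripper_force: 0.0
```

```bash
python3 look.py w11.png carrier_c_grip carrier_c; cat > seat.py <<'E'
from meas import *
import sys
yc=float(sys.argv[1])
X,Y=W[...,0],W[...,1]
O=np.array([.5024,-.0745]);a=np.radians(86.9);xd=np.array([np.cos(a),np.sin(a)]);yd=np.array([-np.sin(a),np.cos(a)])
xD=((X-O[0])*xd[0]+(Y-O[1])*xd[1])*1000;yD=((X-O[0])*yd[0]+(Y-O[1])*yd[1])*1000
m=ok&(z>.102)&(z<.108)&(abs(xD)<25)&(abs(yD-yc)<25)
print('stem top',m.sum(),cv2.minAreaRect(np.c_[xD[m],yD[m]].astype(np.float32)),np.median(z[m]),np.percentile(z[m],[2,98]))
m=ok&(z<.04)&(xD>-18)&(xD<16)&(abs(yD-yc)<25)
h=np.histogram(z[m]*1000,bins=np.arange(5,40,1));print(h[0])
E
python3 seat.py -66; python3 st.py
```

```text
carrier_c_grip [184. 284.] 0.96 [ 0.563 -0.079  0.102]
carrier_c [172. 284.] 0.98 [ 0.562 -0.079  0.053]
stem top 166 ((-0.751716136932373, -65.7442626953125), (12.675159454345703, 11.84111213684082), 0.4882010221481323) 0.10474385126608862 [0.10282796 0.10599679]
[  0   0   1  16  91  73  19   2  36 183 165  39   9   3   0   1   1   0
   4   5   2   0   2   1   4   3   1   1   1   1   3   6   1   0]
dryer tcp x,y,z [ -0.5 -64.6 249.4] tool rotvec rel ideal deg [ 0.03  0.18 -0.02] pivot x,z [ -0.5 187.4] gap 0.5301529661091151 F [ 0.5 -0.7  0.4]
```

View pics/w11.png

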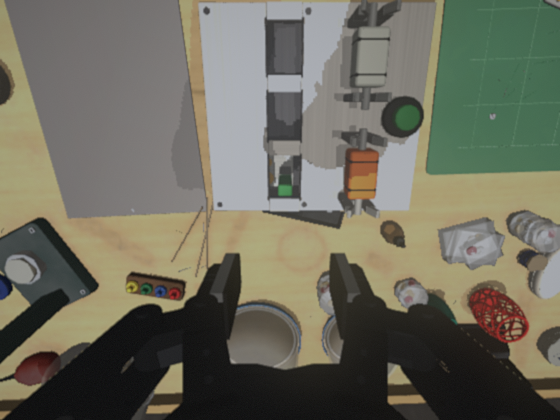

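Green stands upright (stem top 104.7, sole top about 15 mm above bench) at slot (185,285). Now red: approach and re-measure.

Call:
jog_arm(moves=[[[0,0,0.173,0,0,0,80],[0,0,0.173,0,0,0,80],[0,0,0,3.6,3.15,0,80],[0,0,0,3.6,3.15,0,80],[0,0,0,3.6,3.15,0,80],[0,0,0,3.6,3.15,0,80],[0,0,0,3.6,3.15,0,80],[0,0,0,3.6,3.15,1,80],[0,0,0,3.6,3.15,2,80],[0,0,0,3.6,3.15,2,80],[0,0,0,0,0,0,80],[0,0,0,0,0,0,80]]])

```text
clock: 36.3
eef_pos: [0.4004, 0.265, 0.2001]
orientation: [0.198, 0.98, -0.001, -0.0]
contact_force: [0.2, -0.1, 0.6]
finger_gap: 0.685
gripper_force: 0.0
```

```bash
python3 look.py w12.png carrier_a_grip; python3 carr.py
```

```text
carrier_a_grip [196. 287.] 0.58 [0.397 0.269 0.095]
tcp [401.4 264.6 200.8] yaw 157.0 [ 1.993e-01  9.799e-01 -6.000e-04  3.000e-04]
sole (array([392.4, 246.3]), array([61.5, 39.8]), 67.4) 1641 0.007972087820900753
stemtop (array([400.9, 265.8]), array([12.6, 12.8]), 67.2) 243 [0.4    0.2662 0.097 ] [189.  70.  61.]
```

Call:
jog_arm(moves=[[[0,0,0,0,0.05,4,80],[0,0,0,0,0,4,80],[0,0,0,0,0,3,80],[0,0,0,0,0,1.6,80],[0,0,0,0,0,0.9,80],[0,0,0,0,0,0,80],[0,0,0,0,0,0,255],[0,0,0,0,0,0,255],[0,0,0,0,0,0,255],[0,0,0,0,0,0,255],[0,0,0,0,0,0,255],[0,0,0,0,0,-2,255],[0,0,0,0,0,-5,255],[0,0,0,0,0,-5,255],[0,0,0,0,0,-3,255],[0,0,-0.173,0,0,0,255],[0,0,-0.173,0,0,0,255],[0,0,0,0,0,0,255]]], newtons=80)

```text
clock: 38.65
eef_pos: [0.4006, 0.2659, 0.2154]
orientation: [0.028, 1.0, -0.001, -0.0]
contact_force: [-0.5, 0.3, -2.3]
finger_gap: 0.149
gripper_force: 78.3
```

```bash
python3 st.py
```

```text
dryer tcp x,y,z [334.4 120.1 215.4] tool rotvec rel ideal deg [0.06 0.03 0.08] pivot x,z [334.4 153.4] gap 0.14895944356394333 F [-0.5  0.3 -2.3]
```

Call:
jog_arm(moves=[[[0,0,0,-0.773,-4.98,0,255],[0,0,0,-0.773,-4.98,0,255],[0,0,0,-0.773,-4.98,0,255],[0,0,0,-0.773,-4.98,0,255],[0,0,0,-0.773,-4.98,0,255],[0,0,0,-0.773,-4.98,0,255],[0,0,0,-0.773,-4.98,0,255],[0,0,0,0,0,0,255],[0,0,0,0,0,0,255]]])

```text
clock: 39.78
eef_pos: [0.4358, -0.0847, 0.2156]
orientation: [0.028, 1.0, -0.0, -0.0]
contact_force: [-0.0, 0.8, -1.0]
finger_gap: 0.15
gripper_force: 79.0
```

```bash
python3 st.py; python3 look.py w13.png; python3 - <<'E'
from meas import *
X,Y=W[...,0],W[...,1]
O=np.array([.5024,-.0745]);a=np.radians(86.9);xd=np.array([np.cos(a),np.sin(a)]);yd=np.array([-np.sin(a),np.cos(a)])
xD=((X-O[0])*xd[0]+(Y-O[1])*xd[1])*1000;yD=((X-O[0])*yd[0]+(Y-O[1])*yd[1])*1000
m=ok&(z>.13)&(z<.168)&(xD>-90)&(xD<-25)&(abs(yD-66)<40)
P=np.c_[xD[m],yD[m],z[m]*1000];print(m.sum(),np.percentile(P,[1,50,99],0).round(1))
print(cv2.minAreaRect(P[:,:2].astype(np.float32)))
E
python3 rows.py 61 66 "[(28,169,42.5,4),(28,110,42.5,2)]"
```

```text
dryer tcp x,y,z [-13.8  66.  215.6] tool rotvec rel ideal deg [0.01 0.06 0.1 ] pivot x,z [-13.8 153.6] gap 0.15002296840083496 F [-0.   0.8 -1. ]
3128 [[-65.1  47.6 154.5]
 [-45.2  68.3 157.4]
 [-25.4  86.4 159.8]]
((-45.46710968017578, 66.92022705078125), (40.93539810180664, 39.586788177490234), 0.016222339123487473)
y err -0.0 theta -0.02
[np.float64(-0.186), 0, 0, 0, np.float64(0.0), np.float64(0.04)]
[np.float64(-0.186), 0, 0, 0, np.float64(-0.01), np.float64(0.04)]
[np.float64(-0.186), 0, 0, 0, np.float64(-0.01), np.float64(0.04)]
[np.float64(-0.186), 0, 0, 0, np.float64(-0.02), np.float64(0.04)]
[np.float64(-0.0), 0, 0, 0, np.float64(-1.99), np.float64(2.17)]
[np.float64(-0.0), 0, 0, 0, np.float64(-1.99), np.float64(2.17)]
```

Call:
jog_arm(moves=[[[-0.186,0,0,-0.05,0,0.04,255],[-0.186,0,0,0,-0.01,0.04,255],[-0.186,0,0,0,-0.01,0.04,255],[-0.184,0,0,0,-0.02,0.04,255],[0,0,0,0,-1.9,2.1,255],[0,0,0,0,-1.9,2.1,255],[0,0,0,0,0,0,255],[0,0,0,0,0,0,255]]])

```text
clock: 40.83
eef_pos: [0.4371, -0.084, 0.1587]
orientation: [0.024, 0.932, 0.362, 0.01]
contact_force: [-0.1, -0.8, -0.9]
finger_gap: 0.15
gripper_force: 79.4
```

```bash
python3 st.py; python3 rows.py 63 65.5 "[(28,84,42.5,2),(28,76,42.5),(20,68,42.5,2),(12,60,42.5,2)]"
```

```text
dryer tcp x,y,z [-13.1  64.7 158.7] tool rotvec rel ideal deg [-4.242e+01  1.000e-02 -1.100e-01] pivot x,z [ 28.8 112.9] gap 0.14992118509514257 F [-0.1 -0.8 -0.9]
y err 0.8 theta 42.42
[np.float64(-0.001), 0, 0, 0, np.float64(-1.01), np.float64(0.99)]
[np.float64(-0.001), 0, 0, 0, np.float64(-1.01), np.float64(0.99)]
[np.float64(-0.0), 0, 0, 0, np.float64(-0.54), np.float64(0.59)]
[np.float64(-0.0), 0, 0, 0, np.float64(-0.57), np.float64(0.02)]
[np.float64(-0.0), 0, 0, 0, np.float64(-0.57), np.float64(0.02)]
[np.float64(-0.0), 0, 0, 0, np.float64(-0.57), np.float64(0.02)]
[np.float64(-0.0), 0, 0, 0, np.float64(-0.57), np.float64(0.02)]
```

Call:
jog_arm(moves=[[[0,0,0,0.07,-1.01,0.99,255],[0,0,0,0,-1.01,0.99,255],[0,0,0,0,-0.54,0.59,255],[0,0,0,0,-0.57,0.02,255],[0,0,0,0,-0.57,0.02,255],[0,0,0,0,0,0,255],[0,0,0,0,0,0,255]]])

```text
clock: 41.7
eef_pos: [0.4356, -0.0945, 0.1136]
orientation: [0.025, 0.932, 0.362, 0.01]
contact_force: [-0.4, 0.1, -2.2]
finger_gap: 0.147
gripper_force: 79.5
```

```bash
python3 st.py; python3 rows.py 63 65.7 "[(12,60,42.5,3),(10,53,40,3),(8,50,40),(0,42,30,4)]"
```

```text
dryer tcp x,y,z [-23.6  65.6 113.6] tool rotvec rel ideal deg [-4.245e+01 -2.000e-02 -1.000e-02] pivot x,z [18.2 67.8] gap 0.14664823179243586 F [-0.4  0.1 -2.2]
y err 0.1 theta 42.45
[np.float64(-0.0), 0, 0, 0, np.float64(-0.33), np.float64(0.02)]
[np.float64(-0.0), 0, 0, 0, np.float64(-0.33), np.float64(0.02)]
[np.float64(-0.0), 0, 0, 0, np.float64(-0.33), np.float64(0.02)]
[np.float64(0.015), 0, 0, 0, np.float64(-0.12), np.float64(0.13)]
[np.float64(0.015), 0, 0, 0, np.float64(-0.11), np.float64(0.13)]
[np.float64(0.015), 0, 0, 0, np.float64(-0.11), np.float64(0.13)]
[np.float64(-0.0), 0, 0, 0, np.float64(-0.35), np.float64(0.1)]
[np.float64(0.044), 0, 0, 0, np.float64(-0.01), np.float64(0.05)]
[np.float64(0.044), 0, 0, 0, np.float64(-0.01), np.float64(0.05)]
[np.float64(0.044), 0, 0, 0, np.float64(-0.0), np.float64(0.05)]
[np.float64(0.044), 0, 0, 0, np.float64(-0.0), np.float64(0.05)]
```

Call:
jog_arm(moves=[[[0,0,0,0,-0.33,0.02,255],[0,0,0,0,-0.33,0.02,255],[0,0,0,0,-0.33,0.02,255],[0.015,0,0,0,-0.12,0.13,255],[0.015,0,0,0,-0.11,0.13,255],[0.015,0,0,0,-0.11,0.13,255],[0,0,0,0,-0.35,0.1,255],[0.044,0,0,0,-0.01,0.05,255],[0.044,0,0,0,-0.01,0.05,255],[0.044,0,0,0,0,0.05,255],[0.044,0,0,0,0,0.05,255],[0,0,0,0,0,0,255]]])

```text
clock: 43.2
eef_pos: [0.4352, -0.1015, 0.097]
orientation: [0.025, 0.966, 0.256, 0.007]
contact_force: [0.1, -0.7, -1.2]
finger_gap: 0.148
gripper_force: 79.4
```

```bash
python3 st.py; python3 rows.py 63 65.7 "[(0,18,0,8),(0,12,0,2)]"
```

```text
dryer tcp x,y,z [-30.6  65.7  97. ] tool rotvec rel ideal deg [-29.71  -0.05  -0.12] pivot x,z [ 0.1 43.2] gap 0.1476907757300896 F [ 0.1 -0.7 -1.2]
y err 0.0 theta 29.71
[np.float64(0.065), 0, 0, 0, np.float64(0.23), np.float64(0.36)]
[np.float64(0.065), 0, 0, 0, np.float64(0.26), np.float64(0.35)]
[np.float64(0.065), 0, 0, 0, np.float64(0.28), np.float64(0.33)]
[np.float64(0.065), 0, 0, 0, np.float64(0.3), np.float64(0.31)]
[np.float64(0.065), 0, 0, 0, np.float64(0.32), np.float64(0.29)]
[np.float64(0.065), 0, 0, 0, np.float64(0.34), np.float64(0.27)]
[np.float64(0.065), 0, 0, 0, np.float64(0.35), np.float64(0.25)]
[np.float64(0.065), 0, 0, 0, np.float64(0.37), np.float64(0.22)]
[np.float64(-0.0), 0, 0, 0, np.float64(0.0), np.float64(0.3)]
[np.float64(-0.0), 0, 0, 0, np.float64(0.0), np.float64(0.3)]
```

Call:
jog_arm(moves=[[[0.065,0,0,0,0.23,0.36,255],[0.065,0,0,0,0.26,0.35,255],[0.065,0,0,0,0.28,0.33,255],[0.065,0,0,0,0.3,0.31,255],[0.065,0,0,0,0.32,0.29,255],[0.065,0,0,0,0.34,0.27,255],[0.065,0,0,0,0.35,0.25,255],[0.065,0,0,0,0.37,0.22,255],[0,0,0,0,0,0.25,255],[0,0,0,0,0,0.25,255],[0,0,0,0,0,0,255],[0,0,0,0,0,0,255]]])

```text
clock: 44.7
eef_pos: [0.4367, -0.0721, 0.0754]
orientation: [0.027, 1.0, 0.0, -0.0]
contact_force: [-0.1, -0.2, -1.7]
finger_gap: 0.144
gripper_force: 79.4
```

Call:
jog_arm(moves=[[[0,0,0,0,0,0.08,255],[0,0,0,0,0,0.05,255],[0,0,0,0,0,0,255],[0,0,0,0,0,0,255]]])

```text
clock: 45.2
eef_pos: [0.4367, -0.0716, 0.0742]
orientation: [0.027, 1.0, -0.0, 0.0]
contact_force: [-0.9, 0.6, -2.2]
finger_gap: 0.149
gripper_force: 79.4
```

```bash
python3 st.py
```

```text
dryer tcp x,y,z [-0.7 65.7 74.2] tool rotvec rel ideal deg [ 0.01 -0.   -0.02] pivot x,z [-0.7 12.2] gap 0.14877890753288553 F [-0.9  0.6 -2.2]
```

Call:
jog_arm(moves=[[[0,0,0,0,0,0.05,255],[0,0,0,0,0,0.04,255],[0,0,0,0,0,0,255],[0,0,0,0,0,0,255]]])

```text
clock: 45.7
eef_pos: [0.4369, -0.0717, 0.0737]
orientation: [0.027, 1.0, -0.0, 0.0]
contact_force: [-2.0, 1.0, 5.7]
finger_gap: 0.147
gripper_force: 80.4
```

Call:
jog_arm(moves=[[[0,0,0,0,0,0.04,255],[0,0,0,0,0,0,255],[0,0,0,0,0,0,255]]])

```text
clock: 46.08
eef_pos: [0.4369, -0.0716, 0.0737]
orientation: [0.027, 1.0, -0.0, 0.0]
contact_force: [-3.4, 1.9, 9.3]
finger_gap: 0.145
gripper_force: 81.1
```

Call:
jog_arm(moves=[[[0,0,0,0,0,-0.04,255],[0,0,0,0,0,0,200],[0,0,0,0,0,0,160],[0,0,0,0,0,0,130],[0,0,0,0,0,0,120],[0,0,0,0,0,0,120],[0,0,0,0,0,-1,120],[0,0,0,0,0,-3,120],[0,0,0,0,0,-5,120],[0,0,0,0,0,-5,120],[0,0,0,0,0,-4,120],[0,0,0,0,0,0,120],[0,0,0,0,0,0,120]]])

```text
clock: 47.7
eef_pos: [0.4366, -0.0716, 0.2531]
orientation: [0.027, 1.0, -0.0, 0.0]
contact_force: [0.1, -0.0, 0.5]
finger_gap: 0.529
gripper_force: 0.0
```

```bash
python3 look.py w14.png carrier_a_grip carrier_c_grip carrier_b_grip roller_white_center roller_orange_center start_button_top; python3 seat.py 66; python3 seat.py -66; python3 st.py
python3 - <<'E'
from meas import *
X,Y=W[...,0],W[...,1]
for m in comps(ok&(X>.4)&(X<.62)&(abs(Y)<.03)&(z>.096)&(z<.101),40): print('rollertop',rect(m),m.sum(),np.median(z[m]))
for m in comps(ok&(X>.48)&(X<.54)&(Y>.03)&(Y<.065)&(z>.06)&(z<.085),40): print('button',rect(m),m.sum(),np.percentile(z[m],[50,95]))
E
```

```text
carrier_a_grip [185. 285.] 0.77 [ 0.433 -0.071  0.105]
carrier_a_grip [169. 281.] 0.26 [ 0.431 -0.075  0.035]
carrier_c_grip [292. 283.] 0.64 [ 0.563 -0.08   0.091]
carrier_b_grip [227. 281.] 0.53 [ 0.516 -0.08   0.01 ]
roller_white_center [200. 357.] 0.8 [0.454 0.    0.1  ]
roller_white_center [230. 283.] 0.45 [ 0.52  -0.078  0.01 ]
start_button_top [236. 392.] 0.97 [0.508 0.047 0.073]
stem top 166 ((-0.5430307388305664, 66.07118225097656), (12.843575477600098, 11.735983848571777), 1.3319096565246582) 0.10479573970962705 [0.10263934 0.10643658]
[  0   0   0  12  93  68  18   1  46 162 165  57   6   1   0   0   4   4
   3   1   0   0   0   5   6   1   0   0   1   5   5   0   0   0]
stem top 119 ((-0.5455379486083984, -64.8134765625), (12.76900863647461, 11.47097396850586), 3.450737953186035) 0.10474622438973802 [0.10247936 0.10610223]
[ 0  0  1  7 55 42 14  0 13 45 61 21  5  5  3  3  5  3  4  5  0  4  6  1
  8  1  4  4  4  2  6  3  4  4]
dryer tcp x,y,z [ -0.6  66.2 252.5] tool rotvec rel ideal deg [-0.02  0.09 -0.02] pivot x,z [ -0.5 190.5] gap 0.5263220762063584 F [-0.1  0.7 -0.3]
rollertop (array([454.6,   4.3]), array([27.9, 48. ]), 87.1) 1227 0.09878705705519109
button (array([508.3,  47.6]), array([41. , 34.8]), 0.6) 838 [0.06464836 0.07367651]
```

View pics/w14.png

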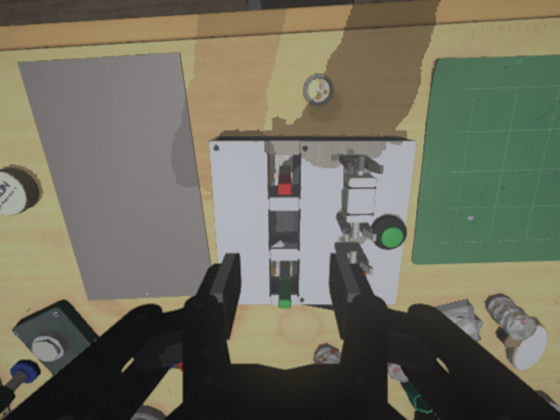

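Both carriers stand upright in near (185,285) and far (292,285) slots, and white is seated. I'll move over the button with fingers shut and recheck orange from there.

Call:
jog_arm(moves=[[[0,0,0,-2.2,4.07,0,255],[0,0,0,-2.2,4.07,0,255],[0,0,0,-2.2,4.07,0,255],[0,0,0,0,0,0,255],[0,0,0,0,0,0,255],[0,0,0,0,0,0,255]]], newtons=40)

```text
clock: 48.8
eef_pos: [0.5086, 0.0459, 0.2532]
orientation: [0.028, 1.0, -0.0, -0.0]
contact_force: [0.3, -0.3, -0.1]
finger_gap: 0.001
gripper_force: 0.0
```

```bash
python3 look.py w15.png start_button_top; python3 st.py
python3 - <<'E'
from meas import *
X,Y=W[...,0],W[...,1]
for m in comps(ok&(X>.4)&(X<.62)&(abs(Y)<.03)&(z>.096)&(z<.101),40): print('rollertop',rect(m),m.sum(),np.median(z[m]))
for m in comps(ok&(X>.48)&(X<.54)&(Y>.03)&(Y<.07)&(z>.069)&(z<.085),40): print('button',rect(m),m.sum(),np.percentile(z[m],[50,95]))
E
python3 - <<'E'
from h import *
p=cam('side');d=p
for q in ['carrier_b_grip','carrier_b','roller_orange_center','roller_white_center']:
    print(q,[(np.round(x['pixel']),round(x['confidence'],2),np.round(deproj(p,*x['pixel']),3)) for x in finder.spot_point(p,q)[:3]])
E
```

```text
start_button_top [182. 285.] 0.79 [0.51  0.046 0.073]
dryer tcp x,y,z [1.205e+02 1.000e-01 2.534e+02] tool rotvec rel ideal deg [ 0.01 -0.    0.07] pivot x,z [120.5 191.4] gap 0.003766993500910569 F [ 0.2 -0.5  0.3]
rollertop (array([455.1,   4.6]), array([28.1, 47.3]), 86.7) 1496 0.0988980944738374
rollertop (array([559. ,  -1.9]), array([27.9, 48. ]), 86.6) 1102 0.09883964918660185
button (array([508.2,  47. ]), array([24.8, 23.9]), 86.9) 430 [0.07274315 0.07406114]
carrier_b_grip []
carrier_b [(array([213., 305.]), 0.72, array([0.452, 0.014, 0.097])), (array([222., 283.]), 0.2, array([0.514, 0.002, 0.054])), (array([164., 316.]), 0.19, array([ 0.44 , -0.411,  0.023]))]
roller_orange_center [(array([214., 269.]), 0.71, array([0.552, 0.01 , 0.084])), (array([223., 290.]), 0.71, array([0.493, 0.006, 0.055]))]
roller_white_center [(array([214., 304.]), 0.69, array([0.455, 0.017, 0.094])), (array([225., 288.]), 0.46, array([0.497, 0.012, 0.053]))]
```

Call:
jog_arm(moves=[[[0,0,0,0,0.1,5,255],[0,0,0,0,0,5,255],[0,0,0,0,0,5,255],[0,0,0,0,0,1.5,255],[0,0,0,0,0,1,255],[0,0,0,0,0,0.4,255],[0,0,0,0,0,0.3,255],[0,0,0,0,0,0.2,255],[0,0,0,0,0,0,255],[0,0,0,0,0,0,255]]])

```text
clock: 50.4
eef_pos: [0.5107, 0.0477, 0.0702]
orientation: [0.027, 1.0, -0.0, 0.001]
contact_force: [2.4, 0.9, 2.9]
finger_gap: 0.001
gripper_force: 1.5
```

Call:
jog_arm(moves=[[[0,0,0,0,0,0.15,255],[0,0,0,0,0,0.1,255],[0,0,0,0,0,0.05,255],[0,0,0,0,0,0,255]]])

```text
clock: 50.9
eef_pos: [0.5106, 0.0477, 0.067]
orientation: [0.027, 1.0, -0.0, 0.001]
contact_force: [3.6, -1.0, 7.4]
finger_gap: -0.001
gripper_force: 3.2
```

Call:
jog_arm(moves=[[[0,0,0,0,0,0.1,255],[0,0,0,0,0,0.05,255],[0,0,0,0,0,0,255],[0,0,0,0,0,0,255]]])

```text
clock: 51.4
eef_pos: [0.5107, 0.0477, 0.0668]
orientation: [0.027, 1.0, -0.0, 0.002]
contact_force: [0.2, -0.1, 16.6]
finger_gap: 0.001
gripper_force: 8.4
```

The button is bottomed: it stopped at 66.8 mm while force rose to 16.6 N. Release upward and verify.

Call:
jog_arm(moves=[[[0,0,0,0,0,-0.5,255],[0,0,0,0,0,-2,255],[0,0,0,0,0,-5,255],[0,0,0,0,0,-5,255],[0,0,0,0,0,-6,255],[0,0,0,0,0,0,255],[0,0,0,0,0,0,255],[0,0,0,0,0,0,255]]])

```text
clock: 52.4
eef_pos: [0.5073, 0.0478, 0.2473]
orientation: [0.027, 1.0, -0.0, -0.003]
contact_force: [-0.6, -0.7, 0.1]
finger_gap: -0.003
gripper_force: 0.0
```

```bash
python3 look.py w16.png start_button_top; python3 seat.py 66; python3 seat.py -66
python3 - <<'E'
from meas import *
X,Y=W[...,0],W[...,1]
for m in comps(ok&(X>.4)&(X<.62)&(abs(Y)<.03)&(z>.096)&(z<.101),40): print('rollertop',rect(m),m.sum(),np.median(z[m]))
for m in comps(ok&(X>.48)&(X<.54)&(Y>.03)&(Y<.07)&(z>.065)&(z<.085),40): print('button',rect(m),m.sum(),np.percentile(z[m],[50,95]))
E
```

```text
start_button_top [184. 283.] 0.95 [0.509 0.046 0.073]
start_button_top [312. 456.] 0.6 [0.721 0.279 0.021]
stem top 221 ((-0.4263443946838379, 65.76309967041016), (14.28171157836914, 11.314908027648926), 0.3642530143260956) 0.10468519920834313 [0.10277555 0.10648443]
[  0   0   0  12  60  61  19   1  28 166 169  63   3   0   0   0   0   3
   3   2   4   1   2   4   3   5   1   4   7   3   0   4   3   2]
stem top 148 ((-0.17086172103881836, -65.24034118652344), (11.958843231201172, 13.249792098999023), 87.97640228271484) 0.10471536744221188 [0.10205242 0.10598313]
[ 0  0  0  4  5  2  4  0  7 43 60 19  7  0  1  4  4  3  3 10  3  3 12  2
  2  6  6  4  6  9  3  8  5  5]
rollertop (array([454.8,   4.6]), array([28.1, 47.5]), 86.9) 1546 0.09885448847474515
rollertop (array([558.6,  -1.8]), array([27.9, 46.7]), 86.7) 1120 0.09892104270724261
button (array([508.5,  46.7]), array([25.1, 24.7]), 0.8) 464 [0.07282852 0.0740521 ]
```

View pics/w16.png

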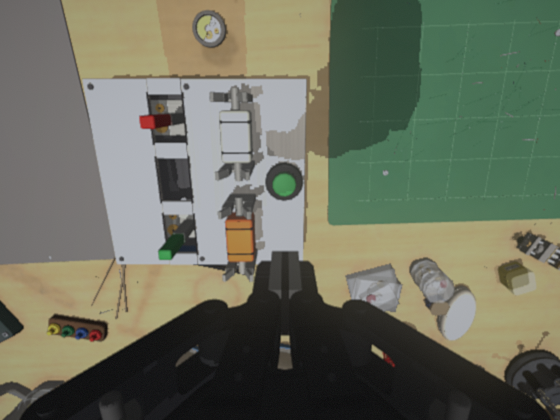

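The picture shows both carriers standing in their slots (red at (120,155), green at (247,172)), both rollers seated (235,135)/(240,238), and the button sprung back at (184,284). Handing in.

```bash
python3 -c "
from bench import ticket
print(ticket.job_done())"
```

```text
the job is handed in; nothing more can be done
None
```

I loaded the dryer and handed the job in at about 53 s: the red and green carriers (no yellow one was there) stand upright in the near and far slots with toes to the window, both rollers lie fully down in their forks, the start button was pressed fully and sprang back, and the robot touched none of the bystanders.

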